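Clip the coaster box shut

TASK

Two clear snap-lock boxes of glass coasters stand on the table, a larger and a smaller one, both with the lid on and the four side clips open. Flip all four clips of the larger box down until they lie flat against its sides, and do not touch the smaller box.

Things in the scene. Friction and masses are not known exactly. Their poses are not given: they have to be found in the camera images.
- box: the larger snap-lock box, fixed: clear body 160 x 120 x 80 mm, white lid 168 x 128 mm, lid top 92 mm above the table. Origin: centre of its underside; x along its length, y along its width, z up. One clip hinged 7 mm outside the middle of each side wall; clips turn with light friction (1 N at the free edge) and stay where left, no snap: push down from above on the outer half, then in against the side.
- box_px (a joint): angle (rad) of the grey clip on the larger box's +x (short) side: 0 = straight down, shut flat against the side; 1.57 = straight out level; more = tilted up (stop 2.2). Starts at 1.3 to 2.1. Plate 56 mm wide along the side, 4 mm thick, 36 mm from hinge to free edge, where it has a 6 mm round lip outside. Hinge line along that side, 84 mm above the table, at x = +87 mm of the box's frame. Shut, its free edge is 48 mm up.
- box_nx (a joint): angle (rad) of the grey clip on the larger box's -x (short) side: 0 = straight down, shut flat against the side; 1.57 = straight out level; more = tilted up (stop 2.2). Starts at 1.3 to 2.1. Plate 56 mm wide along the side, 4 mm thick, 36 mm from hinge to free edge, where it has a 6 mm round lip outside. Hinge line along that side, 84 mm above the table, at x = -87 mm of the box's frame. Shut, its free edge is 48 mm up.
- box_py (a joint): angle (rad) of the grey clip on the larger box's +y (long) side: 0 = straight down, shut flat against the side; 1.57 = straight out level; more = tilted up (stop 2.2). Starts at 1.3 to 2.1. Plate 56 mm wide along the side, 4 mm thick, 36 mm from hinge to free edge, where it has a 6 mm round lip outside. Hinge line along that side, 84 mm above the table, at y = +67 mm of the box's frame. Shut, its free edge is 48 mm up.
- box_ny (a joint): angle (rad) of the grey clip on the larger box's -y (long) side: 0 = straight down, shut flat against the side; 1.57 = straight out level; more = tilted up (stop 2.2). Starts at 1.3 to 2.1. Plate 56 mm wide along the side, 4 mm thick, 36 mm from hinge to free edge, where it has a 6 mm round lip outside. Hinge line along that side, 84 mm above the table, at y = -67 mm of the box's frame. Shut, its free edge is 48 mm up.
- small: the smaller snap-lock box of the same make, not to be touched: 100 x 75 x 50 mm, lid top 64 mm above the table, four open clips that stick out up to 31 mm from its walls and up to 70 mm high. Fixed to the table. Origin: centre of its underside; x along its length, z up.
Not all that is in view belongs to the job. Leave any blue or red look-alike of the box alone.

How it is judged:
At the end, for the whole second after the job is handed in: All four clips of the larger box hang flat against its sides, each within 15 degrees (0.26 rad) of fully down, and the smaller box has not been touched (value of joint each of box_px, box_nx, box_py, box_ny below 0.26 rad).
It fails at once if the robot touches the smaller box or its clips (over 1 N) (contact force between any of the fingers, the arm and small above 1 N).
It also fails if it takes over 58 s, if anything falls off the work surface, if the arm or the gripper's body presses on something with over 40 N, if the wrist force passes 120 N, or if a joint passes its speed limit or range.

ROBOT

A 6-joint arm with a two-finger parallel gripper is mounted at the origin on the work surface. World frame = base frame: x ahead of the robot, y to its left, z up, the work surface at z = 0. Lengths are in m, angles in rad, forces in N, time in s.
With the tool pointing down it reaches from about 0.275 to 0.75 m from the base axis. Payload 10.2 kg.
Tool frame: the origin (TCP) lies at the very end of the fingers, on their centre line; the grasp point (between the pads) lies 19 mm behind it; z points along the fingers, y is the line along which they close (so a half turn about z gives the same grasp; the last joint's range is limited). The gripper opens to 88 mm and grips with 3 to 60 N. Pads are 18 mm wide; open, the fingers measure 123 mm over their backs; the gripper's body (75 mm by 187 mm) begins 45 mm behind the grasp point.
Start: joints at [0.968, 0.313, 1.498, -0, 1.331, -0.223], TCP at [0.195, 0.488, 0.21] pointing down, gripper open.
Joint ranges: [-2.94, 2.94], [-0.97, 2.17], [0.19, 2.56], [-1.23, 4.37], [0.02, 3.11], [-2.88, 2.88]. Speed limits (rad/s): [2.39, 2.39, 3.01, 3.14, 3.14, 3.14].

INTERFACE

Orientations are given as a rotation vector (axis times angle).
In Python, from bench import manip gives the robot as it stands.
- The arm moves only by the tool send_rows, never from a script. Its argument "plan" is a list of rows, each an object with "slide": the shift along the tool's x, y, z in mm, a list of three; "delta_rot": the turn, a rotation vector about the tool's x, y, z in rad, a list of three; "claw": the finger opening in mm, from 0 to 88.1. In form: [{"slide": [dx, dy, dz], "delta_rot": [wx, wy, wz], "claw": claw}, ...]. A call has exactly 8 rows; each row shifts and turns the commanded pose from where the row before left it, along the tool's axes as they then stand; what a row does not reach is not made up. A row lasts 1/12 s, in which the tool goes at most 41.7 mm and 7.16 degrees, less where a joint would pass 70% of its speed; a pose out of reach is approached as far as the arm can. A call with a gripper value outside its range is refused whole. The fingers move at their own pace and stop on an object; the grip force is fixed at half the most. Time passes only in rows, so rows that do not move let the fingers close, or fill a call up. It gives the time, the measured TCP pose, the force, the opening and the grip force at its end, in the units of the state.
- manip.state(): the state, without advancing time (a new reading comes with each control period).
- manip.read_camera(name): name is "scene" or "top" or "wrist"; returns a dict with "image" (384x512x3 uint8, red, green, blue), "z_map" (384x512 float32, m along the optical axis (not along the pixel's ray), 0 where there is no reading), "mtx" (3x3 intrinsics, pixels), "extrinsics" (4x4, takes a point from camera to world coordinates); the wrist camera has in their place "tool_from_camera" (4x4, takes a point from camera to tool coordinates, whose origin is the TCP and whose axes are the flange's). Camera axes: x right, y down, z forward; pixel columns grow to the right and rows downward; lengths in m; the calibration is good to about 2 mm. A picture is of the moment at which its call begins: read the wrist's pose just before it.
- manip.hand_in(): hands the job in; it is judged then, once.
The state is a dict: "clock": time; "joint_positions": joint angles; "joint_vel": joint speeds; "tau": joint torques, N m; "position": TCP position; "orientation": TCP orientation; "ft_force": force on the tool from outside, world axes, zero at the start; "wrist_torque": the same for the moment, N m; "opening": opening from 0.0 (shut) to 1.0 (fully open); "grip_force": force on a finger pad.
Only numpy, scipy, OpenCV 4.12 (cv2) and the standard library are available. Lean on these libraries where they do the work, as an engineer would, in place of code of your own. Each camera call takes 0.05 s, during which the arm holds its last target. There are 200 camera calls.

## Working session

There is one attempt and no reset: what is moved stays moved. The work goes in short steps, Python scripts to look and compute and a tool call to move; the robot and the scene stay as the last step left them, time stands still between calls to the robot, and variables do not carry over. Pictures are saved under pics/ and viewed, at most 10 in all, crops included, and the job is handed in when it is done.

Besides the shell and the picture viewer there is one more tool, called after "Emit:" by a JSON object that holds its "name" and its "arguments". send_rows: Moves the arm, as the interface text tells. Its arguments: {"type":"object","properties":{"plan":{"type":"array","items":{"type":"object","properties":{"slide":{"type":"array","items":{"type":"number"}},"delta_rot":{"type":"array","items":{"type":"number"}},"claw":{"type":"number"}}}}},"required":["plan"]}

```bash
mkdir -p pics
python3 - <<'E'
from bench import manip
import cv2,numpy as np
print(manip.state())
for n in ("top","scene"):
    c=manip.read_camera(n); np.savez(n+'.npz',**c)
    cv2.imwrite(f'pics/{n}0.png',c['image'][:,:,::-1]); print(c['mtx'],c['extrinsics'])
E
```

```text
{'clock': 0.0, 'joint_positions': array([ 9.67596408e-01,  3.13431975e-01,  1.49840909e+00, -5.11177019e-05,
        1.33098224e+00, -2.23415641e-01]), 'joint_vel': array([-0.00104845,  0.00111499,  0.00028878,  0.00025763, -0.000466  ,
       -0.00166702]), 'tau': array([ 3.92172497e-04, -4.02205682e+01, -2.52263063e+01,  6.94564031e-02,
        3.52648320e-02, -1.11821792e-04]), 'position': array([0.19450219, 0.48734894, 0.20918085]), 'orientation': array([-5.92881370e-01, -3.08468362e+00,  1.80140422e-03]), 'ft_force': array([-0.13836275, -0.67300759, -0.15683227]), 'wrist_torque': array([ 0.01364194, -0.00742394, -0.03004377]), 'grip_force': 0.0, 'opening': 0.9985760533509415}
[[389.52574973   0.         261.8575868 ]
 [  0.         389.52574973 193.12812337]
 [  0.           0.           1.        ]] [[-0.16919303 -0.96137553  0.21709629  0.30206105]
 [-0.98557879  0.16567527 -0.03444054 -0.01607388]
 [-0.00285719 -0.2197926  -0.97554244  0.90895856]
 [ 0.          0.          0.          1.        ]]
[[493.10997278   0.         247.19076297]
 [  0.         493.10997278 195.20390642]
 [  0.           0.           1.        ]] [[ 0.65173319  0.59527154 -0.46999537  1.04566656]
 [ 0.75839802 -0.50434499  0.4128784  -0.54458404]
 [ 0.00873495 -0.62553011 -0.78015113  1.0781491 ]
 [ 0.          0.          0.          1.        ]]
```

View pics/top0.png

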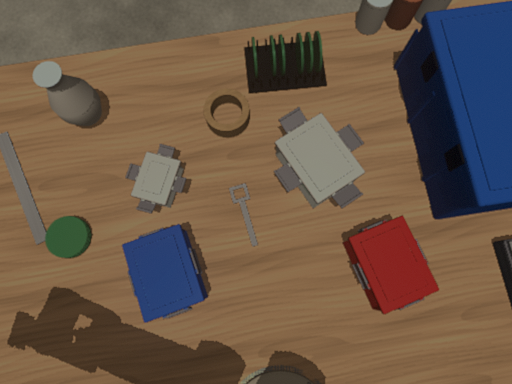

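View pics/scene0.png

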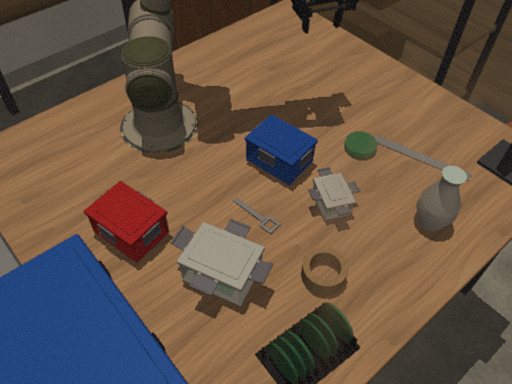

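The top view shows the larger white box at (319,158) with its clips at (292,121), (349,138), (287,177) and (345,193). The small box is at (157,180). Tall obstacles are the blue bin on the right and the coaster rack at (285,65).

```bash
cat > h.py <<'E'
import numpy as np,cv2
def cloud(c,E=None):
    E=c['extrinsics'] if E is None else E
    z=c['z_map'];v,u=np.indices(z.shape);K=c['mtx']
    p=np.stack([(u-K[0,2])/K[0,0]*z,(v-K[1,2])/K[1,1]*z,z],-1)
    w=p@E[:3,:3].T+E[:3,3]; w[z==0]=np.nan
    return w
E
python3 - <<'E'
from h import *
from scipy.spatial.transform import Rotation as R
c=np.load('top.npz');w=cloud(c);im=c['image'].astype(int)
grey=(im.max(2)-im.min(2)<35)
win=np.zeros(w.shape[:2],bool);win[95:222,262:375]=1
m=grey&win&(im.min(2)>140)&(w[...,2]>.07)
x=w[m];print(m.sum(),np.median(x[:,2]))
r=cv2.minAreaRect(x[:,:2].astype(np.float32)*1000);print(r,cv2.boxPoints(r))
ctr=np.array(r[0])/1000; b=cv2.boxPoints(r)/1000; e=[b[1]-b[0],b[2]-b[1]]; e=max(e,key=np.linalg.norm); ex=e/np.linalg.norm(e); 
if ex[0]<0: ex=-ex
ey=np.array([-ex[1],ex[0]]);print('ctr',ctr,'ex',ex,'yaw',np.arctan2(ex[1],ex[0]))
for n in("top","scene"):
    c=np.load(n+'.npz');w=cloud(c);d=w[...,:2]-ctr;X=d@ex;Y=d@ey;Z=w[...,2]
    for nm,a,t,h in(('px',X,Y,.087),('nx',-X,Y,.087),('py',Y,X,.067),('ny',-Y,X,.067)):
        k=(a>h+.006)&(a<h+.045)&(abs(t)<.026)&(Z>.05)&(Z<.13)
        if k.sum()<5: print(n,nm,k.sum());continue
        f=np.polyfit(a[k]-h,Z[k]-.084,1); print(n,nm,k.sum(),'amax %.3f'%(np.percentile(a[k],97)-h),'z',np.percentile(Z[k],[3,50,97]).round(3),'ang',round(1.571+np.arctan(f[0]),2))
c=np.load('top.npz');w=cloud(c);im=c['image'].astype(int)
k=(im.max(2)-im.min(2)<35);q=np.zeros_like(k);q[140:216,122:192]=1;k&=q&(w[...,2]>.03)
print('small',w[k].min(0),w[k].max(0))
for nm,(u0,u1,v0,v1) in dict(rack=(240,330,28,95),ring=(200,255,85,138),red=(340,440,212,315),bin=(395,512,0,220)).items():
    s=w[v0:v1,u0:u1].reshape(-1,3);s=s[s[:,2]>.015];print(nm,np.nanmin(s,0).round(3),np.nanmax(s,0).round(3))
E
```

```text
0 nan
((0.0, 0.0), (0.0, 0.0), 0.0) [[0. 0.]
 [0. 0.]
 [0. 0.]
 [0. 0.]]
ctr [0. 0.] ex [nan nan] yaw nan
top px 0
top nx 0
top py 0
top ny 0
scene px 0
scene nx 0
scene py 0
scene ny 0
small [0.48970838 0.11840771 0.03041291] [0.644851   0.25052043 0.06871988]
rack [ 0.744 -0.248  0.015] [ 0.884 -0.036  0.108]
ring [ 0.655 -0.07   0.015] [0.773 0.058 0.053]
red [ 0.197 -0.439  0.015] [ 0.389 -0.206  0.099]
bin [ 0.364 -0.616  0.015] [ 0.909 -0.313  0.22 ]
  return _methods._mean(a, axis=axis, dtype=dtype,
  ret = ret.dtype.type(ret / rcount)
<stdin>:9: RuntimeWarning: invalid value encountered in divide
```

```bash
cat > m.py <<'E'
from h import *
c=np.load('top.npz');w=cloud(c);im=c['image'].astype(int)
print(im[158,319],w[158,319],im[121,292],w[121,292],im[138,349],w[138,349],im[177,287],w[177,287],im[193,345],w[193,345])
win=np.zeros(w.shape[:2],bool);win[95:222,262:375]=1
m=win&(im.min(2)>im[158,319].min()*.85)&(im.max(2)-im.min(2)<45)
n,l,s,_=cv2.connectedComponentsWithStats(m.astype(np.uint8));m=l==1+s[1:,4].argmax()
v,u=np.nonzero(m);K=c['mtx'];E=c['extrinsics']
d=np.stack([(u-K[0,2])/K[0,0],(v-K[1,2])/K[1,1],0*u+1],-1)@E[:3,:3].T
x=E[:3,3]+d*((.092-E[2,3])/d[:,2])[:,None]
r=cv2.minAreaRect(x[:,:2].astype(np.float32)*1000);print(m.sum(),r)
ctr=np.array(r[0])/1000; b=cv2.boxPoints(r)/1000; e=max([b[1]-b[0],b[2]-b[1]],key=np.linalg.norm); ex=e/np.linalg.norm(e)
if ex[0]<0: ex=-ex
ey=np.array([-ex[1],ex[0]]);print('ctr',ctr,'ex',ex,'yaw',np.arctan2(ex[1],ex[0]))
for n in("top","scene"):
    c=np.load(n+'.npz');w=cloud(c);D=w[...,:2]-ctr;X=D@ex;Y=D@ey;Z=w[...,2]
    for nm,a,t,h in(('px',X,Y,.087),('nx',-X,Y,.087),('py',Y,X,.067),('ny',-Y,X,.067)):
        k=(a>h+.006)&(a<h+.045)&(abs(t)<.026)&(Z>.05)&(Z<.13)
        if k.sum()<5: print(n,nm,k.sum());continue
        f=np.polyfit(a[k]-h,Z[k]-.084,1); print(n,nm,k.sum(),'amax %.3f'%(np.percentile(a[k],97)-h),'z',np.percentile(Z[k],[3,50,97]).round(3),'ang',round(1.571+np.arctan(f[0]),2))
from scipy.spatial.transform import Rotation as R
print(R.from_rotvec([-0.59288,-3.08468,.0018]).as_matrix().round(3))
E
python3 m.py
```

```text
[141 140 127] [ 0.53982457 -0.1813842   0.09406277] [99 93 89] [ 0.63683346 -0.13997226  0.08954268] [94 88 84] [ 0.57600186 -0.25792996  0.08786653] [96 89 85] [ 0.51122504 -0.10528642  0.08701049] [88 82 79] [ 0.45421848 -0.22157739  0.08977159]
4124 ((542.324462890625, -182.37879943847656), (172.3335723876953, 132.0731964111328), 23.16681480407715)
ctr [ 0.54232446 -0.1823788 ] ex [0.9193634  0.39340943] yaw 0.40433714
top px 312 amax 0.034 z [0.086 0.091 0.097] ang 1.88
top nx 291 amax 0.032 z [0.088 0.092 0.099] ang 1.91
top py 303 amax 0.035 z [0.085 0.088 0.092] ang 1.69
top ny 292 amax 0.035 z [0.083 0.085 0.088] ang 1.59
scene px 253 amax 0.036 z [0.085 0.09  0.097] ang 1.87
scene nx 217 amax 0.031 z [0.085 0.092 0.099] ang 1.9
scene py 207 amax 0.033 z [0.082 0.087 0.091] ang 1.71
scene ny 298 amax 0.037 z [0.081 0.085 0.089] ang 1.59
[[-0.929  0.371 -0.001]
 [ 0.371  0.929 -0.001]
 [ 0.    -0.001 -1.   ]]
```

```bash
cat > b.py <<'E'
from h import *
ctr=np.array([.5423,-.1824]);ex=np.array([.9194,.3934]);ey=np.array([-.3934,.9194])
for n in("top","scene"):
    w=cloud(np.load(n+'.npz'))
    P=w[(w[...,2]>.1)&(w[...,0]>.2)&(w[...,2]<.4)];D=P[:,:2]-ctr;X=D@ex;Y=D@ey
    k=(Y<-.08)&(Y>-.3);
    for lo in np.arange(-.2,.2,.05):
        q=k&(X>=lo)&(X<lo+.05)
        if q.any(): i=np.where(q)[0][Y[q].argmax()];print(n,'X',lo.round(2),'maxY',Y[i].round(3),'z',P[i,2].round(3))
    q=(X>.13)&(abs(Y)<.2); print(n,'right',X[q].min() if q.any() else None)
    q=(X<-.13)&(X>-.3)&(abs(Y)<.1); print(n,'left',X[q].max() if q.any() else None)
E
python3 b.py
```

```text
top X -0.2 maxY -0.179 z 0.198
top X -0.15 maxY -0.196 z 0.168
top X -0.1 maxY -0.223 z 0.199
top X -0.05 maxY -0.247 z 0.193
top X -0.0 maxY -0.266 z 0.195
top X 0.05 maxY -0.292 z 0.196
top right 0.21410901911492136
top left None
scene X -0.2 maxY -0.181 z 0.204
scene X -0.15 maxY -0.199 z 0.205
scene X -0.1 maxY -0.227 z 0.208
scene X -0.05 maxY -0.252 z 0.211
scene X -0.0 maxY -0.269 z 0.203
scene X 0.05 maxY -0.295 z 0.207
scene right 0.21083630897060354
scene left -0.22223318986490995
```

Emit:
{"name": "send_rows", "arguments": {"plan": [{"slide": [0, 0, 0], "delta_rot": [0, 0, 0.112], "claw": 0}, {"slide": [0, 0, 0], "delta_rot": [0, 0, 0.112], "claw": 0}, {"slide": [0, 0, 0], "delta_rot": [0, 0, 0.112], "claw": 0}, {"slide": [0, 0, 0], "delta_rot": [0, 0, 0.112], "claw": 0}, {"slide": [0, 0, 0], "delta_rot": [0, 0, 0.112], "claw": 0}, {"slide": [0, 0, 0], "delta_rot": [0, 0, 0.112], "claw": 0}, {"slide": [0, 0, 0], "delta_rot": [0, 0, 0.113], "claw": 0}, {"slide": [0, 0, 0], "delta_rot": [0, 0, 0], "claw": 0}]}}

```text
clock: 0.77
position: [0.1946, 0.4875, 0.2094]
orientation: [-1.733, -2.62, 0.001]
ft_force: [-0.2, 0.4, 0.5]
opening: 0.417
grip_force: 0.0
```

Emit:
{"name": "send_rows", "arguments": {"plan": [{"slide": [-40, 7, 0], "delta_rot": [0, 0, 0], "claw": 0}, {"slide": [-40, 7, 0], "delta_rot": [0, 0, 0], "claw": 0}, {"slide": [-40, 7, 0], "delta_rot": [0, 0, 0], "claw": 0}, {"slide": [-40, 7, 0], "delta_rot": [0, 0, 0], "claw": 0}, {"slide": [-40, 7, 0], "delta_rot": [0, 0, 0], "claw": 0}, {"slide": [-40, 7, 0], "delta_rot": [0, 0, 0], "claw": 0}, {"slide": [-40, 7, 0], "delta_rot": [0, 0, 0], "claw": 0}, {"slide": [-40, 7, 0], "delta_rot": [0, 0, 0], "claw": 0}]}}

```text
clock: 1.43
position: [0.373, 0.2139, 0.2098]
orientation: [1.723, 2.627, 0.0]
ft_force: [1.5, 0.8, 0.5]
opening: 0.001
grip_force: 0.0
```

```bash
cat > t.py <<'E'
from bench import manip
import numpy as np
from scipy.spatial.transform import Rotation as R
s=manip.state();p=s['position'];d=p[:2]-[.5423,-.1824]
ex=np.array([.9194,.3934]);ey=np.array([-.3934,.9194])
T=R.from_rotvec(s['orientation']).as_matrix();f=s['ft_force']
print('box XYZ mm',(np.array([d@ex,d@ey,p[2]])*1000).round(1),'yaw',np.arctan2(T[1,1],T[0,1]).round(3),'tilt',T[:2,2].round(3),'F box',np.array([f[:2]@ex,f[:2]@ey,f[2]]).round(1),'t',s['clock'],'open',s['opening'],s['joint_positions'].round(2))
E
python3 t.py
```

```text
box XYZ mm [3.000e-01 4.309e+02 2.098e+02] yaw 0.41 tilt [0. 0.] F box [1.7 0.2 0.5] t 1.4333 open 0.0013985523540140199 [ 0.25  0.1   1.76  0.    1.28 -0.16]
```

Emit:
{"name": "send_rows", "arguments": {"plan": [{"slide": [-41, 0, 0], "delta_rot": [0, 0, 0], "claw": 0}, {"slide": [-41, 0, 0], "delta_rot": [0, 0, 0], "claw": 0}, {"slide": [-41, 0, 0], "delta_rot": [0, 0, 0], "claw": 0}, {"slide": [-41, 0, 0], "delta_rot": [0, 0, 0], "claw": 0}, {"slide": [-41, 0, 0], "delta_rot": [0, 0, 0], "claw": 0}, {"slide": [-41, 0, 0], "delta_rot": [0, 0, 0], "claw": 0}, {"slide": [-41, 0, 10], "delta_rot": [0, 0, 0], "claw": 0}, {"slide": [-41, 0, 20], "delta_rot": [0, 0, 0], "claw": 0}]}}

```text
clock: 2.1
position: [0.5017, -0.0846, 0.1826]
orientation: [1.722, 2.624, 0.001]
ft_force: [0.9, 0.6, 0.3]
opening: 0.007
grip_force: 0.0
```

Emit:
{"name": "send_rows", "arguments": {"plan": [{"slide": [-7, 0, 25], "delta_rot": [0, 0, 0], "claw": 0}, {"slide": [0, 0, 30], "delta_rot": [0, 0, 0], "claw": 0}, {"slide": [0, 0, 15], "delta_rot": [0, 0, 0], "claw": 0}, {"slide": [0, 0, 12], "delta_rot": [0, 0, 0], "claw": 0}, {"slide": [0, 0, 12], "delta_rot": [0, 0, 0], "claw": 0}, {"slide": [0, 0, 12], "delta_rot": [0, 0, 0], "claw": 0}, {"slide": [0, 0, 12], "delta_rot": [0, 0, 0], "claw": 0}, {"slide": [0, 0, 6], "delta_rot": [0, 0, 0], "claw": 0}]}}

```text
clock: 2.77
position: [0.5026, -0.088, 0.0563]
orientation: [-1.723, -2.625, 0.0]
ft_force: [-1.2, -0.0, 0.4]
opening: 0.009
grip_force: 0.5
```

```bash
python3 t.py
```

```text
box XYZ mm [  0.6 102.4  56.3] yaw 0.409 tilt [-0.002  0.001] F box [-1.1  0.5  0.4] t 2.7667 open 0.008784557910076905 [-0.4   0.46  1.73  0.    0.96 -0.81]
```

Emit:
{"name": "send_rows", "arguments": {"plan": [{"slide": [-4, 0, 3], "delta_rot": [0, 0, 0], "claw": 0}, {"slide": [-4, 0, 0], "delta_rot": [0, 0, 0], "claw": 0}, {"slide": [-4, 0, 0], "delta_rot": [0, 0, 0], "claw": 0}, {"slide": [-4, 0, 0], "delta_rot": [0, 0, 0], "claw": 0}, {"slide": [-2, 0, 0], "delta_rot": [0, 0, 0], "claw": 0}, {"slide": [-1, 0, 0], "delta_rot": [0, 0, 0], "claw": 0}, {"slide": [-1, 0, 0], "delta_rot": [0, 0, 0], "claw": 0}, {"slide": [0, 0, 0], "delta_rot": [0, 0, 0], "claw": 0}]}}

```text
clock: 3.43
position: [0.5109, -0.1062, 0.0548]
orientation: [-1.727, -2.623, -0.001]
ft_force: [-1.8, 4.1, 3.0]
opening: 0.004
grip_force: 2.6
```

```bash
python3 t.py
```

```text
box XYZ mm [ 1.1 82.4 54.8] yaw 0.406 tilt [-0.     0.001] F box [-0.1  4.5  3. ] t 3.4333 open 0.0037240098308098375 [-0.43  0.48  1.69  0.    0.97 -0.84]
```

Emit:
{"name": "send_rows", "arguments": {"plan": [{"slide": [-1, 0, 0], "delta_rot": [0, 0, 0], "claw": 0}, {"slide": [-1, 0, 0], "delta_rot": [0, 0, 0], "claw": 0}, {"slide": [0, 0, 0], "delta_rot": [0, 0, 0], "claw": 0}, {"slide": [0, 0, 0], "delta_rot": [0, 0, 0], "claw": 0}, {"slide": [0, 0, 0], "delta_rot": [0, 0, 0], "claw": 0}, {"slide": [0, 0, 0], "delta_rot": [0, 0, 0], "claw": 0}, {"slide": [0, 0, 0], "delta_rot": [0, 0, 0], "claw": 0}, {"slide": [0, 0, 0], "delta_rot": [0, 0, 0], "claw": 0}]}}

```text
clock: 4.1
position: [0.5114, -0.1075, 0.0547]
orientation: [-1.726, -2.622, -0.001]
ft_force: [-2.9, 7.3, 4.5]
opening: 0.005
grip_force: 3.5
```

```bash
python3 t.py
```

```text
box XYZ mm [ 1.  81.1 54.7] yaw 0.406 tilt [-0.001  0.002] F box [0.2 7.8 4.5] t 4.1 open 0.004533736751235606 [-0.43  0.49  1.69  0.    0.97 -0.84]
```

Emit:
{"name": "send_rows", "arguments": {"plan": [{"slide": [15, 0, 0], "delta_rot": [0, 0, 0], "claw": 0}, {"slide": [5, 0, -30], "delta_rot": [0, 0, 0], "claw": 0}, {"slide": [0, 0, -40], "delta_rot": [0, 0, 0], "claw": 0}, {"slide": [-20, 30, -15], "delta_rot": [0, 0, 0], "claw": 0}, {"slide": [-25, 30, 0], "delta_rot": [0, 0, 0], "claw": 0}, {"slide": [-25, 30, 0], "delta_rot": [0, 0, 0], "claw": 0}, {"slide": [-29, 34, 0], "delta_rot": [0, 0, 0], "claw": 0}, {"slide": [0, 0, 0], "delta_rot": [0, 0, 0], "claw": 0}]}}

```text
clock: 4.77
position: [0.6591, -0.1338, 0.1371]
orientation: [1.728, 2.621, 0.0]
ft_force: [-0.3, 0.3, -0.8]
opening: 0.003
grip_force: 0.0
```

```bash
python3 t.py
cat > look.py <<'E'
from bench import manip
from h import *
import sys
ctr=np.array([.5423,-.1824]);ex=np.array([.9194,.3934]);ey=np.array([-.3934,.9194])
for n in("top","scene"):
    c=manip.read_camera(n);w=cloud(c);D=w[...,:2]-ctr;X=D@ex;Y=D@ey;Z=w[...,2]
    cv2.imwrite(f'pics/{n}{sys.argv[1]}.png',cv2.resize(c['image'][80:300,150:400,::-1] if n=='scene' else c['image'][80:240,230:400,::-1],None,fx=3 if n=='top' else 2.6,fy=3 if n=='top' else 2.6))
    for nm,a,t,h in(('px',X,Y,.087),('nx',-X,Y,.087),('py',Y,X,.067),('ny',-Y,X,.067)):
        k=(a>h+.012)&(a<h+.045)&(abs(t)<.026)&(Z>.035)&(Z<.11)
        print(n,nm,k.sum(),'a95 z50', (np.percentile(a[k],95)-h,np.median(Z[k])) if k.any() else '')
E
python3 look.py 1
```

```text
box XYZ mm [126.5  -1.3 137.1] yaw 0.405 tilt [ 0.002 -0.001] F box [-0.1  0.4 -0.8] t 4.7667 open 0.0034105005090601234 [-0.37  0.7   1.09 -0.    1.35 -0.78]
top px 0 a95 z50 
top nx 228 a95 z50 (np.float64(0.031926685457181), np.float64(0.09306576344325679))
top py 0 a95 z50 
top ny 240 a95 z50 (np.float64(0.03499585562977464), np.float64(0.08554644006296924))
scene px 206 a95 z50 (np.float64(0.035737486490749246), np.float64(0.09106217322498972))
scene nx 171 a95 z50 (np.float64(0.030818504488658777), np.float64(0.09230231411803791))
scene py 31 a95 z50 (np.float64(0.027273193530321316), np.float64(0.07502567769788238))
scene ny 241 a95 z50 (np.float64(0.03738048771937226), np.float64(0.0845457178185145))
```

View pics/top1.png

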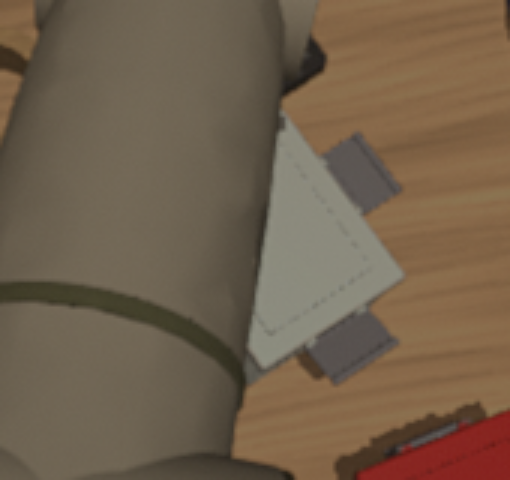

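View pics/scene1.png

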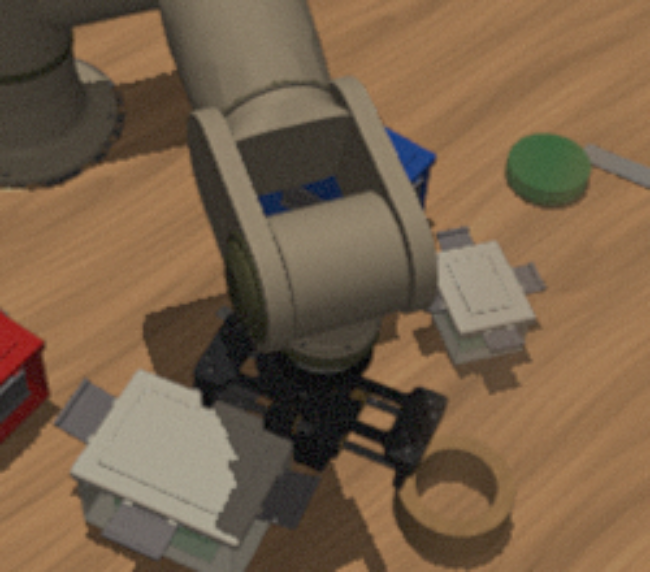

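The first image is blocked by the arm, so clip +y will be checked later. Next is clip +x, where the finger stands right above the clip.

Emit:
{"name": "send_rows", "arguments": {"plan": [{"slide": [0, -1, 25], "delta_rot": [0, 0, 0], "claw": 0}, {"slide": [0, -1, 12], "delta_rot": [0, 0, 0], "claw": 0}, {"slide": [0, 0, 12], "delta_rot": [0, 0, 0], "claw": 0}, {"slide": [0, 0, 12], "delta_rot": [0, 0, 0], "claw": 0}, {"slide": [0, 0, 12], "delta_rot": [0, 0, 0], "claw": 0}, {"slide": [0, 0, 8], "delta_rot": [0, 0, 0], "claw": 0}, {"slide": [0, -3, 0], "delta_rot": [0, 0, 0], "claw": 0}, {"slide": [0, -3, 0], "delta_rot": [0, 0, 0], "claw": 0}]}}

```text
clock: 5.53
position: [0.6464, -0.1344, 0.0585]
orientation: [-1.727, -2.624, 0.0]
ft_force: [-0.4, -0.1, 0.3]
opening: 0.007
grip_force: 0.0
```

Emit:
{"name": "send_rows", "arguments": {"plan": [{"slide": [0, -3, 0], "delta_rot": [0, 0, 0], "claw": 0}, {"slide": [0, -3, 0], "delta_rot": [0, 0, 0], "claw": 0}, {"slide": [0, -2, 0], "delta_rot": [0, 0, 0], "claw": 0}, {"slide": [0, -1, 0], "delta_rot": [0, 0, 0], "claw": 0}, {"slide": [0, 0, 0], "delta_rot": [0, 0, 0], "claw": 0}, {"slide": [0, 0, 0], "delta_rot": [0, 0, 0], "claw": 0}, {"slide": [0, 0, 0], "delta_rot": [0, 0, 0], "claw": 0}, {"slide": [0, 0, 0], "delta_rot": [0, 0, 0], "claw": 0}]}}

```text
clock: 6.2
position: [0.6386, -0.1379, 0.0586]
orientation: [1.728, 2.624, 0.0]
ft_force: [0.7, -0.2, -0.2]
opening: 0.003
grip_force: 0.0
```

```bash
python3 t.py
```

```text
box XYZ mm [106.    3.1  58.6] yaw 0.406 tilt [ 0. -0.] F box [ 0.6 -0.4 -0.2] t 6.2 open 0.0031578347831442356 [-0.39  0.73  1.25  0.    1.17 -0.8 ]
```

Emit:
{"name": "send_rows", "arguments": {"plan": [{"slide": [-1, -2, 2], "delta_rot": [0, 0, 0], "claw": 0}, {"slide": [-1, -2, 0], "delta_rot": [0, 0, 0], "claw": 0}, {"slide": [-1, -1, 0], "delta_rot": [0, 0, 0], "claw": 0}, {"slide": [0, -1, 0], "delta_rot": [0, 0, 0], "claw": 0}, {"slide": [0, 0, 0], "delta_rot": [0, 0, 0], "claw": 0}, {"slide": [0, 0, 0], "delta_rot": [0, 0, 0], "claw": 0}, {"slide": [0, 0, 0], "delta_rot": [0, 0, 0], "claw": 0}, {"slide": [0, 0, 0], "delta_rot": [0, 0, 0], "claw": 0}]}}

```text
clock: 6.87
position: [0.6345, -0.1433, 0.057]
orientation: [1.727, 2.623, 0.0]
ft_force: [3.4, 1.0, 5.5]
opening: 0.005
grip_force: 2.8
```

```bash
python3 t.py
```

```text
box XYZ mm [100.2  -0.3  57. ] yaw 0.406 tilt [ 0.001 -0.001] F box [ 3.5 -0.4  5.5] t 6.8667 open 0.004948156189521178 [-0.4   0.73  1.26 -0.    1.16 -0.81]
```

Emit:
{"name": "send_rows", "arguments": {"plan": [{"slide": [0, 15, 0], "delta_rot": [0, 0, 0], "claw": 0}, {"slide": [0, 10, -30], "delta_rot": [0, 0, 0], "claw": 0}, {"slide": [0, 0, -40], "delta_rot": [0, 0, 0], "claw": 0}, {"slide": [0, -30, -30], "delta_rot": [0, 0, 0], "claw": 0}, {"slide": [0, -40, 0], "delta_rot": [0, 0, 0], "claw": 0}, {"slide": [0, -40, 0], "delta_rot": [0, 0, 0], "claw": 0}, {"slide": [0, -40, 0], "delta_rot": [0, 0, 0], "claw": 0}, {"slide": [0, -40, 0], "delta_rot": [0, 0, 0], "claw": 0}]}}

```text
clock: 7.53
position: [0.4804, -0.208, 0.1553]
orientation: [-1.726, -2.622, 0.001]
ft_force: [0.2, -0.6, 0.4]
opening: 0.003
grip_force: 0.0
```

```bash
python3 t.py; python3 look.py 2
python3 - <<'E'
from h import *
E
```

```text
box XYZ mm [-67.    0.8 155.3] yaw 0.406 tilt [-0.002  0.001] F box [-0.  -0.7  0.4] t 7.5333 open 0.00325120035191201 [-0.63  0.36  1.58 -0.    1.2  -1.04]
top px 231 a95 z50 (np.float64(0.0358301587704708), np.float64(0.08324562263097135))
top nx 0 a95 z50 
top py 234 a95 z50 (np.float64(0.03247907822246844), np.float64(0.07646494851917868))
top ny 0 a95 z50 
scene px 222 a95 z50 (np.float64(0.036460935326173505), np.float64(0.08243437226620287))
scene nx 171 a95 z50 (np.float64(0.030597758117678092), np.float64(0.09220930493903057))
scene py 116 a95 z50 (np.float64(0.031320042380300755), np.float64(0.07534829006146693))
scene ny 243 a95 z50 (np.float64(0.03727685539958861), np.float64(0.0845740806175529))
```

View pics/scene2.png

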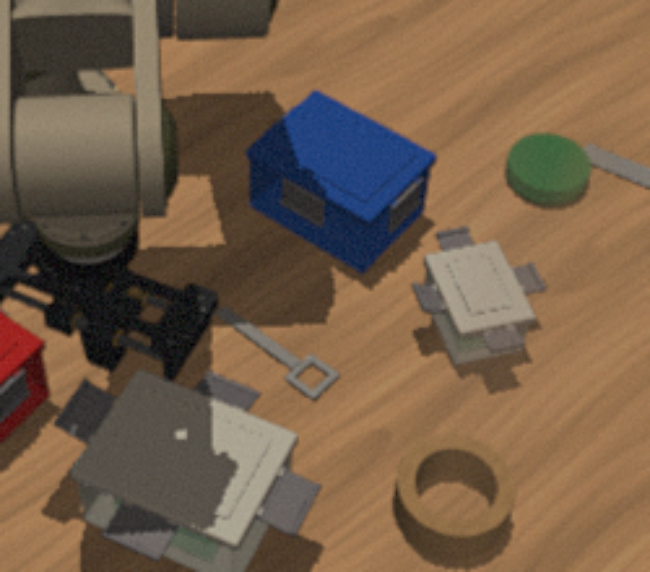

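Both worked clips swung back open as I retracted: px is about level and py is near 1.3 rad. I'll change the stroke. First press the clip down, then go outside its edge and lower, push in on the lip, and retract slowly at that height. I'll try it on clip -y, which the scene camera can see.

Emit:
{"name": "send_rows", "arguments": {"plan": [{"slide": [-30, 20, 0], "delta_rot": [0, 0, 0], "claw": 0}, {"slide": [-30, 20, 0], "delta_rot": [0, 0, 0], "claw": 0}, {"slide": [-30, 20, 10], "delta_rot": [0, 0, 0], "claw": 0}, {"slide": [-8, 8, 20], "delta_rot": [0, 0, 0], "claw": 0}, {"slide": [0, 0, 20], "delta_rot": [0, 0, 0], "claw": 0}, {"slide": [0, 0, 15], "delta_rot": [0, 0, 0], "claw": 0}, {"slide": [0, 0, 15], "delta_rot": [0, 0, 0], "claw": 0}, {"slide": [0, 0, 15], "delta_rot": [0, 0, 0], "claw": 0}]}}

```text
clock: 8.3
position: [0.5841, -0.2706, 0.0592]
orientation: [-1.726, -2.622, 0.001]
ft_force: [-0.6, -0.6, 0.6]
opening: 0.002
grip_force: 0.0
```

```bash
python3 t.py; python3 look.py 3
```

```text
box XYZ mm [  3.7 -97.6  59.2] yaw 0.406 tilt [-0.002  0.001] F box [-0.7 -0.3  0.6] t 8.3 open 0.002129091588464924 [-0.62  0.71  1.28 -0.    1.15 -1.02]
top px 230 a95 z50 (np.float64(0.03573359342935219), np.float64(0.08332145032553151))
top nx 0 a95 z50 
top py 228 a95 z50 (np.float64(0.03230990880061724), np.float64(0.0767410159784237))
top ny 0 a95 z50 
scene px 227 a95 z50 (np.float64(0.036746508553791316), np.float64(0.08221124491754306))
scene nx 0 a95 z50 
scene py 97 a95 z50 (np.float64(0.03056882910457956), np.float64(0.07535548635915368))
scene ny 88 a95 z50 (np.float64(0.041815596246530126), np.float64(0.08474401062398312))
```

View pics/scene3.png

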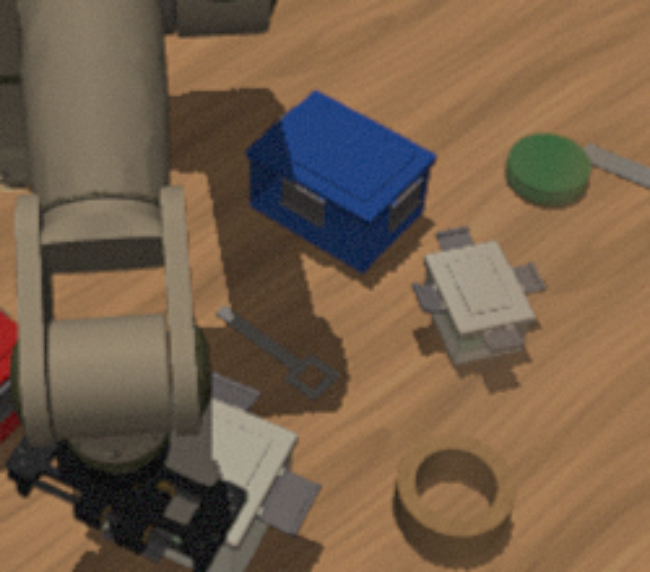

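The clip is hidden behind the gripper, so I'll go by force.

Emit:
{"name": "send_rows", "arguments": {"plan": [{"slide": [0, -3, 3], "delta_rot": [0, 0, 0], "claw": 0}, {"slide": [-8, 0, 0], "delta_rot": [0, 0, 0], "claw": 0}, {"slide": [-8, 0, 0], "delta_rot": [0, 0, 0], "claw": 0}, {"slide": [-4, 0, 3], "delta_rot": [0, 0, 0], "claw": 0}, {"slide": [0, 0, 6], "delta_rot": [0, 0, 0], "claw": 0}, {"slide": [0, 0, 4], "delta_rot": [0, 0, 0], "claw": 0}, {"slide": [3, 0, 0], "delta_rot": [0, 0, 0], "claw": 0}, {"slide": [5, 0, 0], "delta_rot": [0, 0, 0], "claw": 0}]}}

```text
clock: 9.07
position: [0.5874, -0.2867, 0.0455]
orientation: [1.724, 2.617, -0.006]
ft_force: [10.5, -31.0, -2.3]
opening: 0.002
grip_force: 16.1
```

Emit:
{"name": "send_rows", "arguments": {"plan": [{"slide": [5, 0, 0], "delta_rot": [0, 0, 0], "claw": 0}, {"slide": [5, 0, 0], "delta_rot": [0, 0, 0], "claw": 0}, {"slide": [4, 0, 0], "delta_rot": [0, 0, 0], "claw": 0}, {"slide": [4, 0, 0], "delta_rot": [0, 0, 0], "claw": 0}, {"slide": [4, 0, 0], "delta_rot": [0, 0, 0], "claw": 0}, {"slide": [2, 0, 0], "delta_rot": [0, 0, 0], "claw": 0}, {"slide": [0, 0, 0], "delta_rot": [0, 0, 0], "claw": 0}, {"slide": [0, 0, 0], "delta_rot": [0, 0, 0], "claw": 0}]}}

```text
clock: 9.73
position: [0.5876, -0.2853, 0.0599]
orientation: [1.7, 2.569, -0.031]
ft_force: [22.8, -84.6, 28.6]
opening: 0.005
grip_force: 44.3
```

```bash
python3 t.py
```

```text
box XYZ mm [   1.2 -112.4   59.9] yaw 0.402 tilt [ 0.04 -0.05] F box [-12.3 -86.8  28.6] t 9.7333 open 0.004628509169812633 [-0.62  0.7   1.31 -0.02  1.08 -1.02]
```

87 N: the finger hit the clip end-on. The lip had hooked on the finger and been pulled back open, which also explains the two clips that reopened on retraction. I'll back off outward. From here on I keep the finger above the lip and retract straight up.

Emit:
{"name": "send_rows", "arguments": {"plan": [{"slide": [-10, 0, 0], "delta_rot": [0, 0, 0], "claw": 0}, {"slide": [-10, 0, 0], "delta_rot": [0, 0, 0], "claw": 0}, {"slide": [-10, 0, 0], "delta_rot": [0, 0, 0], "claw": 0}, {"slide": [-10, 0, 0], "delta_rot": [0, 0, 0], "claw": 0}, {"slide": [0, 0, 0], "delta_rot": [0, 0, 0], "claw": 0}, {"slide": [0, 0, -30], "delta_rot": [0, 0, 0], "claw": 0}, {"slide": [0, 0, -40], "delta_rot": [0, 0, 0], "claw": 0}, {"slide": [0, 0, 0], "delta_rot": [0, 0, 0], "claw": 0}]}}

```text
clock: 10.4
position: [0.5949, -0.2989, 0.1228]
orientation: [1.721, 2.615, -0.001]
ft_force: [0.9, -0.7, 0.8]
opening: 0.003
grip_force: 0.0
```

```bash
python3 t.py; python3 look.py 4
```

```text
box XYZ mm [   2.5 -127.8  122.8] yaw 0.407 tilt [ 0.009 -0.007] F box [ 0.5 -1.   0.8] t 10.4 open 0.0034055644106376287 [-0.64  0.69  1.15  0.    1.3  -1.05]
top px 229 a95 z50 (np.float64(0.035673737322005), np.float64(0.08354800175616262))
top nx 0 a95 z50 
top py 236 a95 z50 (np.float64(0.032459811052841195), np.float64(0.07654121099886141))
top ny 0 a95 z50 
scene px 225 a95 z50 (np.float64(0.03636086226121102), np.float64(0.08278804552349883))
scene nx 0 a95 z50 
scene py 113 a95 z50 (np.float64(0.03110165964099354), np.float64(0.07541018248081843))
scene ny 83 a95 z50 (np.float64(0.03758676508853852), np.float64(0.0884355652949369))
```

Emit:
{"name": "send_rows", "arguments": {"plan": [{"slide": [20, -2, 0], "delta_rot": [0, 0, 0], "claw": 0}, {"slide": [17, 0, 5], "delta_rot": [0, 0, 0], "claw": 0}, {"slide": [0, 0, 15], "delta_rot": [0, 0, 0], "claw": 0}, {"slide": [0, 0, 15], "delta_rot": [0, 0, 0], "claw": 0}, {"slide": [0, 0, 15], "delta_rot": [0, 0, 0], "claw": 0}, {"slide": [0, 0, 13], "delta_rot": [0, 0, 0], "claw": 0}, {"slide": [0, 0, 0], "delta_rot": [0, 0, 0], "claw": 0}, {"slide": [0, 0, 0], "delta_rot": [0, 0, 0], "claw": 0}]}}

```text
clock: 11.17
position: [0.5754, -0.2641, 0.051]
orientation: [-1.726, -2.622, -0.0]
ft_force: [0.5, -0.5, -1.2]
opening: 0.004
grip_force: 0.0
```

```bash
python3 t.py
```

```text
box XYZ mm [ -1.7 -88.1  51. ] yaw 0.406 tilt [-0.002  0.002] F box [ 0.2 -0.6 -1.2] t 11.1667 open 0.0039430816207548635 [-0.61  0.7   1.32 -0.    1.12 -1.02]
```

Emit:
{"name": "send_rows", "arguments": {"plan": [{"slide": [2, 0, -3], "delta_rot": [0, 0, 0], "claw": 0}, {"slide": [2, 0, -2], "delta_rot": [0, 0, 0], "claw": 0}, {"slide": [2, 0, 0], "delta_rot": [0, 0, 0], "claw": 0}, {"slide": [2, 0, 0], "delta_rot": [0, 0, 0], "claw": 0}, {"slide": [1, 0, 0], "delta_rot": [0, 0, 0], "claw": 0}, {"slide": [0, 0, 0], "delta_rot": [0, 0, 0], "claw": 0}, {"slide": [0, 0, 0], "delta_rot": [0, 0, 0], "claw": 0}, {"slide": [0, 0, 0], "delta_rot": [0, 0, 0], "claw": 0}]}}

```text
clock: 11.83
position: [0.5725, -0.2567, 0.057]
orientation: [-1.728, -2.624, -0.0]
ft_force: [0.1, 0.1, -0.1]
opening: 0.006
grip_force: 0.0
```

```bash
python3 t.py
```

```text
box XYZ mm [ -1.4 -80.2  57. ] yaw 0.406 tilt [-0.  0.] F box [ 0.1  0.  -0.1] t 11.8333 open 0.005542499184074726 [-0.61  0.68  1.34  0.    1.12 -1.01]
```

Emit:
{"name": "send_rows", "arguments": {"plan": [{"slide": [1, 0, 0], "delta_rot": [0, 0, 0], "claw": 0}, {"slide": [1, 0, 0], "delta_rot": [0, 0, 0], "claw": 0}, {"slide": [1, 0, 0], "delta_rot": [0, 0, 0], "claw": 0}, {"slide": [0, 0, 0], "delta_rot": [0, 0, 0], "claw": 0}, {"slide": [0, 0, 0], "delta_rot": [0, 0, 0], "claw": 0}, {"slide": [0, 0, 0], "delta_rot": [0, 0, 0], "claw": 0}, {"slide": [0, 0, 0], "delta_rot": [0, 0, 0], "claw": 0}, {"slide": [0, 0, 0], "delta_rot": [0, 0, 0], "claw": 0}]}}

```text
clock: 12.5
position: [0.5713, -0.2539, 0.057]
orientation: [1.728, 2.624, 0.0]
ft_force: [-0.1, -0.1, -0.0]
opening: 0.006
grip_force: 0.0
```

```bash
python3 t.py
```

```text
box XYZ mm [ -1.4 -77.2  57. ] yaw 0.406 tilt [ 0. -0.] F box [-0.1 -0.1 -0. ] t 12.5 open 0.006200125143024417 [-0.61  0.68  1.35  0.    1.12 -1.01]
```

Emit:
{"name": "send_rows", "arguments": {"plan": [{"slide": [1, 0, 0], "delta_rot": [0, 0, 0], "claw": 0}, {"slide": [1, 0, 0], "delta_rot": [0, 0, 0], "claw": 0}, {"slide": [0, 0, 0], "delta_rot": [0, 0, 0], "claw": 0}, {"slide": [0, 0, 0], "delta_rot": [0, 0, 0], "claw": 0}, {"slide": [0, 0, 0], "delta_rot": [0, 0, 0], "claw": 0}, {"slide": [0, 0, 0], "delta_rot": [0, 0, 0], "claw": 0}, {"slide": [0, 0, 0], "delta_rot": [0, 0, 0], "claw": 0}, {"slide": [0, 0, 0], "delta_rot": [0, 0, 0], "claw": 0}]}}

```text
clock: 13.17
position: [0.5706, -0.2521, 0.0571]
orientation: [1.728, 2.624, -0.0]
ft_force: [0.9, -2.3, 0.1]
opening: 0.001
grip_force: 0.7
```

```bash
python3 t.py; python3 look.py 5
```

```text
box XYZ mm [ -1.4 -75.2  57.1] yaw 0.406 tilt [ 0. -0.] F box [-0.1 -2.5  0.1] t 13.1667 open 0.0007562329218177212 [-0.6   0.67  1.36 -0.    1.11 -1.01]
top px 231 a95 z50 (np.float64(0.03553410976030209), np.float64(0.08319505088893409))
top nx 0 a95 z50 
top py 234 a95 z50 (np.float64(0.03242885757921196), np.float64(0.07632752836592516))
top ny 0 a95 z50 
scene px 225 a95 z50 (np.float64(0.03652846822628694), np.float64(0.08262039242803754))
scene nx 0 a95 z50 
scene py 91 a95 z50 (np.float64(0.030562821032489473), np.float64(0.0751349322070698))
scene ny 236 a95 z50 (np.float64(0.028224071915120386), np.float64(0.0680660454608576))
```

View pics/scene5.png

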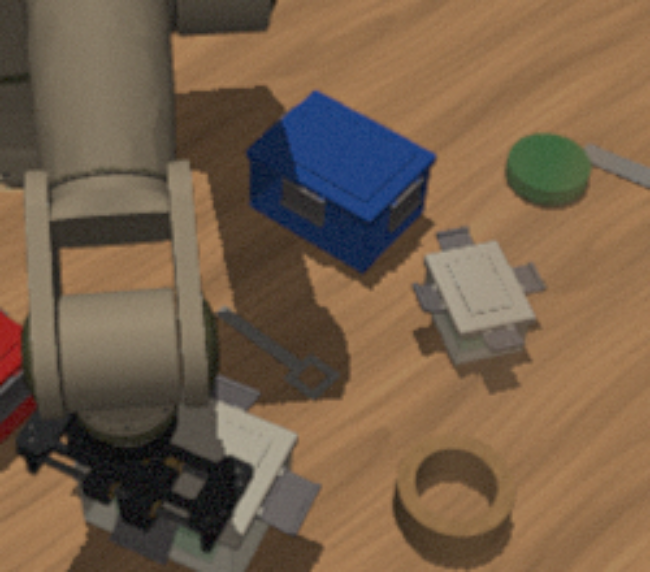

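Emit:
{"name": "send_rows", "arguments": {"plan": [{"slide": [-2, 0, 0], "delta_rot": [0, 0, 0], "claw": 0}, {"slide": [0, 0, 0], "delta_rot": [0, 0, 0], "claw": 0}, {"slide": [0, 0, -25], "delta_rot": [0, 0, 0], "claw": 0}, {"slide": [0, 0, -35], "delta_rot": [0, 0, 0], "claw": 0}, {"slide": [10, 20, -25], "delta_rot": [0, 0, 0], "claw": 0}, {"slide": [20, 30, 0], "delta_rot": [0, 0, 0], "claw": 0}, {"slide": [25, 30, 0], "delta_rot": [0, 0, 0], "claw": 0}, {"slide": [22, 32, 0], "delta_rot": [0, 0, 0], "claw": 0}]}}

```text
clock: 13.93
position: [0.6442, -0.1375, 0.1426]
orientation: [1.729, 2.623, 0.0]
ft_force: [0.7, -0.6, 0.2]
opening: 0.002
grip_force: 0.0
```

```bash
python3 t.py; python3 look.py 6
```

```text
box XYZ mm [111.4   1.2 142.6] yaw 0.405 tilt [0. 0.] F box [ 0.4 -0.8  0.2] t 13.9333 open 0.001692514643291875 [-0.39  0.66  1.14  0.    1.34 -0.79]
top px 0 a95 z50 
top nx 231 a95 z50 (np.float64(0.03189044274856406), np.float64(0.09294867692039799))
top py 0 a95 z50 
top ny 101 a95 z50 (np.float64(0.026564518875482612), np.float64(0.06604562733503327))
scene px 224 a95 z50 (np.float64(0.03645915712439497), np.float64(0.0830830307582987))
scene nx 173 a95 z50 (np.float64(0.030762561396278948), np.float64(0.09219618194516888))
scene py 25 a95 z50 (np.float64(0.03250374009099748), np.float64(0.07646300056821254))
scene ny 206 a95 z50 (np.float64(0.028426173390508708), np.float64(0.0671511838578357))
```

View pics/scene6.png

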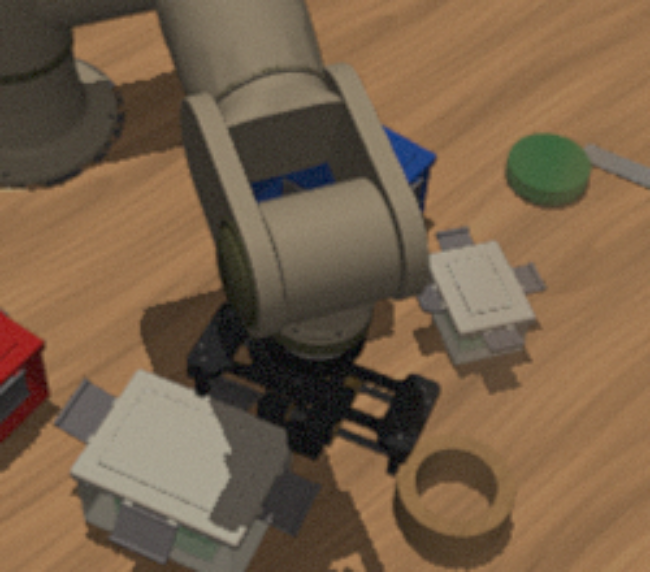

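The -y clip now hangs at about 45°, seen dark at (145,530), so I need to see what happens mid-stroke. I'll measure clip angles from strips beside the finger, using the wrist camera too.

```bash
cat > ang.py <<'E'
from bench import manip
from h import *
import sys
from scipy.spatial.transform import Rotation as R
ctr=np.array([.5423,-.1824]);ex=np.array([.9194,.3934]);ey=np.array([-.3934,.9194])
for n in("wrist","scene","top"):
    s=manip.state();c=manip.read_camera(n)
    if n=='wrist':
        T=np.eye(4);T[:3,:3]=R.from_rotvec(s['orientation']).as_matrix();T[:3,3]=s['position'];E=T@c['tool_from_camera']
    else: E=c['extrinsics']
    w=cloud(c,E);D=w[...,:2]-ctr;X=D@ex;Y=D@ey;Z=w[...,2]
    for nm,a,t,h in(('px',X,Y,.087),('nx',-X,Y,.087),('py',Y,X,.067),('ny',-Y,X,.067)):
        if len(sys.argv)>1 and nm not in sys.argv[1:]: continue
        for sg in(1,-1):
            k=(a>h-.004)&(a<h+.045)&(t*sg>.019)&(t*sg<.027)&(Z>.03)&(Z<.125)
            b=[f"{lo}:{np.median(Z[q])*1000:.0f}({q.sum()})" for lo in range(-4,44,6) if (q:=k&(a-h>=lo*.001)&(a-h<(lo+6)*.001)).sum()>1]
            print(n,nm,sg,' '.join(b))
E
python3 ang.py
```

```text
wrist px 1 -4:91(101) 2:87(96) 8:86(86) 14:85(87) 20:84(83) 26:83(96) 32:85(83)
wrist px -1 -4:91(85) 2:87(76) 8:86(72) 14:85(69) 20:84(77) 26:83(73) 32:85(75)
wrist nx 1 
wrist nx -1 -4:88(4)
wrist py 1 -4:87(106) 2:84(103) 8:82(113) 14:79(106) 20:76(101) 26:76(103) 32:75(11)
wrist py -1 -4:87(92) 2:84(90) 8:82(87) 14:79(85) 20:76(86) 26:76(104) 32:74(10)
wrist ny 1 
wrist ny -1 -4:88(25) 2:87(11) 8:78(8) 14:71(11) 20:66(27) 26:65(8)
scene px 1 -4:88(10) 2:85(7) 8:84(9) 14:83(7) 20:83(6) 26:82(7) 32:81(7)
scene px -1 -4:86(11) 2:85(10) 8:84(8) 14:84(10) 20:83(9) 26:81(8) 32:83(11)
scene nx 1 -4:87(5) 2:87(5) 8:91(4) 14:90(8) 20:92(5) 26:94(9)
scene nx -1 -4:86(7) 2:86(8) 8:89(10) 14:90(8) 20:93(8) 26:95(8)
scene py 1 -4:87(4) 2:81(3) 26:76(5)
scene py -1 
scene ny 1 -4:88(11) 2:83(12) 8:77(10) 14:71(13) 20:66(10) 26:65(7)
scene ny -1 -4:88(12) 2:80(11) 8:77(8) 14:70(8) 20:65(9) 26:65(5)
top px 1 
top px -1 
top nx 1 -4:87(10) 2:88(10) 8:90(11) 14:92(10) 20:93(10) 26:97(12)
top nx -1 -4:88(11) 2:88(9) 8:89(10) 14:92(9) 20:93(9) 26:97(10)
top py 1 
top py -1 
top ny 1 -4:87(5) 2:81(5) 8:76(3) 14:70(7) 20:64(5) 26:62(3)
top ny -1 -4:88(8) 2:80(5) 8:79(3) 14:69(6) 20:65(6) 26:63(2)
```

Emit:
{"name": "send_rows", "arguments": {"plan": [{"slide": [0, -1, 25], "delta_rot": [0, 0, 0], "claw": 0}, {"slide": [0, -1, 12], "delta_rot": [0, 0, 0], "claw": 0}, {"slide": [0, 0, 12], "delta_rot": [0, 0, 0], "claw": 0}, {"slide": [0, 0, 12], "delta_rot": [0, 0, 0], "claw": 0}, {"slide": [0, 0, 10], "delta_rot": [0, 0, 0], "claw": 0}, {"slide": [0, 0, 10], "delta_rot": [0, 0, 0], "claw": 0}, {"slide": [0, 0, 4], "delta_rot": [0, 0, 0], "claw": 0}, {"slide": [0, 0, 0], "delta_rot": [0, 0, 0], "claw": 0}]}}

```text
clock: 14.85
position: [0.6417, -0.1397, 0.0562]
orientation: [-1.728, -2.623, 0.001]
ft_force: [-0.2, -0.6, 0.4]
opening: 0.006
grip_force: 0.0
```

```bash
python3 t.py; python3 ang.py px
```

```text
box XYZ mm [1.081e+02 1.000e-01 5.620e+01] yaw 0.406 tilt [-0.001  0.   ] F box [-0.4 -0.4  0.4] t 14.85 open 0.006125027230632736 [-0.39  0.74  1.23 -0.    1.17 -0.8 ]
wrist px 1 -4:90(244) 2:86(216) 8:85(199) 14:84(207) 20:82(191) 26:81(187) 32:82(175)
wrist px -1 20:83(7)
scene px 1 
scene px -1 -4:87(12) 2:84(8) 8:83(10) 14:83(9) 20:82(9) 26:79(11) 32:80(8)
top px 1 
top px -1
```

Run:
```python
from bench import manip
import cv2
a=manip.read_camera("wrist")['image'];b=manip.read_camera("scene")['image']
cv2.imwrite('pics/w7.png',cv2.hconcat([cv2.resize(a[:,:,::-1],(480,360)),cv2.resize(b[190:310,160:280,::-1],(320,360))]))
```

```text
(no output)
```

View pics/w7.png

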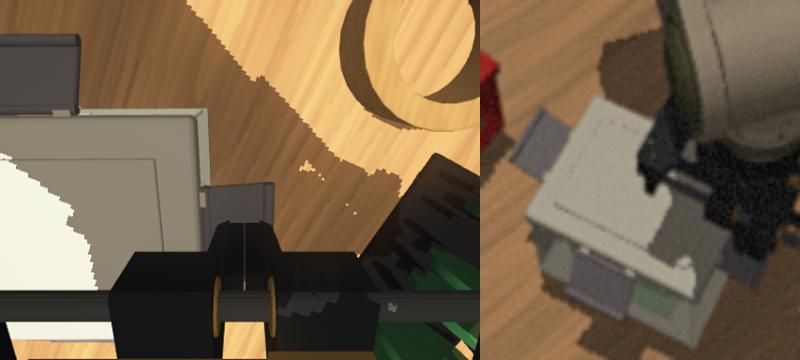

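The wrist picture shows the closed finger tips at (245,225), with the clip behind them at (240,200) still about level. Checking in tool coordinates where the finger really ends.

Run:
```python
from bench import manip
from h import *
c=manip.read_camera("wrist");E=c['tool_from_camera'];w=cloud(c,E)*1000
print(E.round(3))
for v in range(185,330,8):
    print(v,[tuple(w[int(v*384/360),int(u*512/480)].round(0)) for u in (222,240,250,266)],c['image'][int(v*384/360),int(240*512/480)])
K=c['mtx'];q=np.linalg.inv(E)@np.array([0,0,0,1]);q=K@q[:3];print('tcp px',q[:2]/q[2]*480/512)
```

```text
[[-0.001 -0.951 -0.31   0.08 ]
 [ 1.    -0.001  0.001 -0.   ]
 [-0.001 -0.31   0.951 -0.176]
 [ 0.     0.     0.     1.   ]]
185 [(np.float64(-0.0), np.float64(-18.0), np.float64(58.0)), (np.float64(28.0), np.float64(-2.0), np.float64(-24.0)), (np.float64(28.0), np.float64(3.0), np.float64(-25.0)), (np.float64(28.0), np.float64(11.0), np.float64(-24.0))] [64 60 56]
193 [(np.float64(25.0), np.float64(-12.0), np.float64(-28.0)), (np.float64(24.0), np.float64(-2.0), np.float64(-26.0)), (np.float64(24.0), np.float64(3.0), np.float64(-24.0)), (np.float64(24.0), np.float64(11.0), np.float64(-25.0))] [78 72 68]
201 [(np.float64(20.0), np.float64(-12.0), np.float64(-28.0)), (np.float64(19.0), np.float64(-2.0), np.float64(-25.0)), (np.float64(19.0), np.float64(3.0), np.float64(-24.0)), (np.float64(19.0), np.float64(11.0), np.float64(-26.0))] [77 71 67]
209 [(np.float64(16.0), np.float64(-12.0), np.float64(-28.0)), (np.float64(16.0), np.float64(-2.0), np.float64(-27.0)), (np.float64(14.0), np.float64(3.0), np.float64(-24.0)), (np.float64(14.0), np.float64(11.0), np.float64(-24.0))] [77 71 67]

[... 2974 characters left out ...]
64(24.0), np.float64(-1.0), np.float64(-112.0)), (np.float64(24.0), np.float64(1.0), np.float64(-112.0)), (np.float64(24.0), np.float64(5.0), np.float64(-112.0))] [55 51 46]
321 [(np.float64(20.0), np.float64(-6.0), np.float64(-111.0)), (np.float64(21.0), np.float64(-1.0), np.float64(-111.0)), (np.float64(20.0), np.float64(1.0), np.float64(-111.0)), (np.float64(21.0), np.float64(5.0), np.float64(-111.0))] [40 39 38]
329 [(np.float64(2.0), np.float64(-8.0), np.float64(-94.0)), (np.float64(-142.0), np.float64(-4.0), np.float64(56.0)), (np.float64(-143.0), np.float64(5.0), np.float64(57.0)), (np.float64(-6.0), np.float64(8.0), np.float64(-86.0))] [243 209 133]
tcp px [244.12662358 214.18485748]
```

The finger reads as passing through the plate: its face spans tool x ±9 and continues below the plate. So only the lip and outer edge seem to take load, and my fingers slipped inside the lip and hooked it back out. New stroke: follow the lip's arc with the finger bottom on the lip, then go out and round, and push in from outside and below.

Emit:
{"name": "send_rows", "arguments": {"plan": [{"slide": [0, 0, -25], "delta_rot": [0, 0, 0], "claw": 0}, {"slide": [0, 0, -30], "delta_rot": [0, 0, 0], "claw": 0}, {"slide": [0, 8, 0], "delta_rot": [0, 0, 0], "claw": 0}, {"slide": [0, 8, 0], "delta_rot": [0, 0, 0], "claw": 0}, {"slide": [0, 0, 10], "delta_rot": [0, 0, 0], "claw": 0}, {"slide": [0, 0, 8], "delta_rot": [0, 0, 0], "claw": 0}, {"slide": [0, -1, 6], "delta_rot": [0, 0, 0], "claw": 0}, {"slide": [0, 0, 0], "delta_rot": [0, 0, 0], "claw": 0}]}}

```text
clock: 15.82
position: [0.6544, -0.1337, 0.0855]
orientation: [-1.726, -2.62, 0.002]
ft_force: [0.7, -0.2, 0.2]
opening: 0.006
grip_force: 0.0
```

```bash
python3 t.py; python3 ang.py px
```

```text
box XYZ mm [122.2   0.7  85.5] yaw 0.406 tilt [-0.004  0.001] F box [ 0.6 -0.5  0.2] t 15.8167 open 0.00606705346338703 [-0.38  0.74  1.16 -0.    1.25 -0.78]
wrist px 1 -4:90(183) 2:86(151) 8:85(152) 14:84(144) 20:82(149) 26:81(135) 32:82(135)
wrist px -1 -4:89(70) 2:86(101) 8:85(71)
scene px 1 
scene px -1 -4:86(10) 2:85(8) 8:83(9) 14:83(8) 20:80(7) 26:79(8) 32:82(7)
top px 1 
top px -1
```

Emit:
{"name": "send_rows", "arguments": {"plan": [{"slide": [0, 0, 2], "delta_rot": [0, 0, 0], "claw": 0}, {"slide": [0, 0, 2], "delta_rot": [0, 0, 0], "claw": 0}, {"slide": [0, 0, 2], "delta_rot": [0, 0, 0], "claw": 0}, {"slide": [0, -1, 3], "delta_rot": [0, 0, 0], "claw": 0}, {"slide": [0, -1, 3], "delta_rot": [0, 0, 0], "claw": 0}, {"slide": [0, -1, 3], "delta_rot": [0, 0, 0], "claw": 0}, {"slide": [0, 0, 0], "delta_rot": [0, 0, 0], "claw": 0}, {"slide": [0, 0, 0], "delta_rot": [0, 0, 0], "claw": 0}]}}

```text
clock: 16.63
position: [0.6529, -0.135, 0.0728]
orientation: [-1.728, -2.623, 0.0]
ft_force: [-1.9, 0.2, -0.6]
opening: 0.008
grip_force: 0.0
```

```bash
python3 t.py; python3 ang.py px
```

```text
box XYZ mm [1.203e+02 1.000e-01 7.280e+01] yaw 0.406 tilt [-0.  0.] F box [-1.6  0.9 -0.6] t 16.6333 open 0.0077244100185081795 [-0.38  0.74  1.18 -0.    1.22 -0.79]
wrist px 1 -4:90(210) 2:86(177) 8:85(168) 14:84(165) 20:82(157) 26:81(156) 32:82(153)
wrist px -1 
scene px 1 
scene px -1 -4:88(10) 2:84(9) 8:84(7) 14:82(9) 20:81(8) 26:80(8) 32:80(8)
top px 1 
top px -1
```

Even a slow push on the lip from above passes through it with almost no force, so contact along the hinge's free direction is too soft. Forces in the constrained directions are stiff. So I'll straddle the clip along its hinge axis, squeeze its two 56 mm-apart ends, and carry it down its arc. Clip +y first, since the tool is already aligned for it.

Emit:
{"name": "send_rows", "arguments": {"plan": [{"slide": [0, 0, -30], "delta_rot": [0, 0, 0], "claw": 0}, {"slide": [0, 0, -30], "delta_rot": [0, 0, 0], "claw": 0}, {"slide": [20, -25, -10], "delta_rot": [0, 0, 0], "claw": 40}, {"slide": [25, -30, 0], "delta_rot": [0, 0, 0], "claw": 80}, {"slide": [25, -30, 0], "delta_rot": [0, 0, 0], "claw": 88}, {"slide": [22, -25, 0], "delta_rot": [0, 0, 0], "claw": 88}, {"slide": [10, -10, 0], "delta_rot": [0, 0, 0], "claw": 88}, {"slide": [0, 0, 0], "delta_rot": [0, 0, 0], "claw": 88}]}}

```text
clock: 17.45
position: [0.5006, -0.0877, 0.1438]
orientation: [1.727, 2.624, 0.0]
ft_force: [0.3, -0.5, 1.4]
opening: 0.434
grip_force: 0.0
```

```bash
python3 t.py; python3 ang.py py
```

```text
box XYZ mm [ -1.  103.5 143.8] yaw 0.406 tilt [ 0. -0.] F box [ 0.1 -0.6  1.4] t 17.45 open 0.43380734164400203 [-0.4   0.34  1.64  0.    1.16 -0.81]
wrist py 1 -4:88(96) 2:85(86) 8:82(87) 14:79(83) 20:77(84) 26:76(73) 32:75(20)
wrist py -1 -4:87(77) 2:84(72) 8:82(77) 14:79(77) 20:77(73) 26:76(63) 32:74(17)
scene py 1 -4:84(4) 2:82(3) 8:79(4) 14:77(4) 20:76(7) 26:74(5)
scene py -1 -4:86(3) 2:82(2) 8:80(6) 14:77(3) 20:72(4) 26:74(6)
top py 1 
top py -1
```

Emit:
{"name": "send_rows", "arguments": {"plan": [{"slide": [0, 1, 0], "delta_rot": [0, 0, 0], "claw": 88}, {"slide": [-2, 0, 0], "delta_rot": [0, 0, 0], "claw": 88}, {"slide": [0, 0, 0], "delta_rot": [0, 0, 0], "claw": 88}, {"slide": [0, 0, 0], "delta_rot": [0, 0, 0], "claw": 88}, {"slide": [0, 0, 0], "delta_rot": [0, 0, 0], "claw": 88}, {"slide": [0, 0, 10], "delta_rot": [0, 0, 0], "claw": 88}, {"slide": [0, 0, 15], "delta_rot": [0, 0, 0], "claw": 88}, {"slide": [0, 0, 20], "delta_rot": [0, 0, 0], "claw": 88}]}}

```text
clock: 18.27
position: [0.5046, -0.0903, 0.0977]
orientation: [1.727, 2.622, 0.001]
ft_force: [1.2, -1.0, 0.6]
opening: 0.995
grip_force: 0.0
```

Emit:
{"name": "send_rows", "arguments": {"plan": [{"slide": [0, 0, 20], "delta_rot": [0, 0, 0], "claw": 88}, {"slide": [0, 0, 18], "delta_rot": [0, 0, 0], "claw": 80}, {"slide": [0, 0, 0], "delta_rot": [0, 0, 0], "claw": 50}, {"slide": [0, 0, 0], "delta_rot": [0, 0, 0], "claw": 50}, {"slide": [0, 0, 0], "delta_rot": [0, 0, 0], "claw": 50}, {"slide": [0, 0, 0], "delta_rot": [0, 0, 0], "claw": 50}, {"slide": [0, 0, 0], "delta_rot": [0, 0, 0], "claw": 50}, {"slide": [0, 0, 0], "delta_rot": [0, 0, 0], "claw": 50}]}}

```text
clock: 18.93
position: [0.5045, -0.0902, 0.0607]
orientation: [1.727, 2.623, 0.0]
ft_force: [-0.1, -0.7, -0.6]
opening: 0.573
grip_force: 0.0
```

```bash
python3 t.py; python3 -c "
from bench import manip;print(manip.state()['grip_force'])"; python3 ang.py py|grep -v top
```

```text
box XYZ mm [ 1.5 99.6 60.7] yaw 0.406 tilt [ 0.001 -0.001] F box [-0.4 -0.6 -0.6] t 18.9333 open 0.5727012292886854 [-0.41  0.46  1.72 -0.    0.97 -0.81]
0.0
wrist py 1 -4:87(136) 2:85(194) 8:82(180) 14:79(180) 20:77(224) 26:77(246) 32:99(165) 38:104(90)
wrist py -1 -4:87(128) 2:85(163) 8:82(158) 14:79(150) 20:77(233) 26:102(345) 32:109(253) 38:110(383)
scene py 1 -4:86(4) 2:81(4) 8:79(6) 14:77(5) 20:75(7) 26:73(7)
scene py -1 -4:87(2) 2:82(7) 8:80(4) 14:77(5) 20:102(14) 26:100(16) 32:103(11) 38:106(3)
```

Squeezing to 50 mm met nothing. Every contact so far fits finger ends that sit some 27 mm above the reported TCP. I'll check that against the wrist depth, where the fingers are in view.

Run:
```python
from bench import manip
from h import *
c=manip.read_camera("wrist");w=cloud(c,c['tool_from_camera'])*1000;im=c['image'].max(2)
s=manip.state();print(s['position'],s['opening'])
for sg in(1,-1):
    k=(im<45)&(abs(w[...,0])<14)&(sg*w[...,1]>15)&(sg*w[...,1]<55)&(w[...,2]<30)
    p=w[k];print(sg,k.sum(),np.percentile(p[:,2],[50,90,97,100]).round(1));
    for z in range(-90,10,8):
        q=p[(p[:,2]>=z)&(p[:,2]<z+8)]
        if len(q): print(z,len(q),q[:,:2].min(0).round(0),q[:,:2].max(0).round(0))
a=cv2.resize(c['image'][:,:,::-1],(480,360));cv2.imwrite('pics/w8.png',a)
```

```text
[ 0.50426908 -0.09011782  0.06024461] 0.5662810989536656
1 4818 [-72.1 -42.6 -34.7 -29.3]
-90 289 [-11.  32.] [11. 38.]
-82 785 [-11.  25.] [11. 41.]
-74 615 [-4. 25.] [11. 42.]
-66 534 [-9. 26.] [11. 41.]
-58 577 [-9. 25.] [11. 40.]
-50 424 [-9. 25.] [11. 39.]
-42 332 [-9. 25.] [11. 38.]
-34 122 [-9. 25.] [10. 37.]
-1 4063 [-74.9 -52.8 -42.8 -29.3]
-90 273 [-10. -39.] [ 11. -32.]
-82 790 [-10. -42.] [ 11. -25.]
-74 620 [ -3. -42.] [ 11. -25.]
-66 507 [ -9. -41.] [ 11. -26.]
-58 388 [ -8. -41.] [ 11. -25.]
-50 174 [ -8. -39.] [ 10. -25.]
-42 91 [ -8. -25.] [  8. -25.]
-34 23 [ -9. -28.] [  9. -25.]
```

View pics/w8.png

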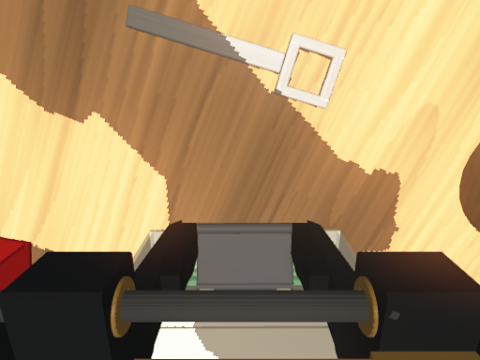

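Confirmed: the fingers end about 29 mm short of the reported TCP. The picture shows the finger ends at (180,225) and (305,225), above the clip. So the fingers never went through the clip, and every stroke stopped 29 mm too high. I'll check the body clearance before going lower.

```bash
python3 - <<'E'
from bench import manip
from h import *
c=manip.read_camera("wrist");w=cloud(c,c['tool_from_camera'])*1000
for u,v in((60,270),(60,300),(60,340),(430,270),(430,300),(430,340),(240,305),(130,260),(350,260)):
    print(u,v,w[int(v*384/360),int(u*512/480)].round(0))
E
python3 ang.py py|grep scene
```

```text
60 270 [  34.  -47. -108.]
60 300 [  33.  -41. -119.]
60 340 [  21.  -44. -118.]
430 270 [  34.   47. -108.]
430 300 [  33.   41. -119.]
430 340 [  22.   43. -119.]
240 305 [  24.   -1. -110.]
130 260 [  31.  -33. -100.]
350 260 [-40.  74.  12.]
scene py 1 -4:85(3) 2:83(3) 8:80(6) 14:77(4) 20:76(7) 26:76(5)
scene py -1 -4:87(3) 2:81(4) 8:80(4) 14:78(3) 20:102(16) 26:97(19) 32:104(11) 38:108(3)
```

Emit:
{"name": "send_rows", "arguments": {"plan": [{"slide": [0, 0, -25], "delta_rot": [0, 0, 0], "claw": 30}, {"slide": [0, 0, -5], "delta_rot": [0, 0, 0], "claw": 0}, {"slide": [0, 0, 0], "delta_rot": [0, 0, 0], "claw": 0}, {"slide": [0, 0, 0], "delta_rot": [0, 0, 0], "claw": 0}, {"slide": [0, 0, 0], "delta_rot": [0, 0, 0], "claw": 0}, {"slide": [0, 0, 0], "delta_rot": [0, 0, 0], "claw": 0}, {"slide": [0, 0, 0], "delta_rot": [0, 0, 0], "claw": 0}, {"slide": [0, 0, 0], "delta_rot": [0, 0, 0], "claw": 0}]}}

```text
clock: 20.0
position: [0.504, -0.09, 0.0896]
orientation: [-1.728, -2.623, 0.0]
ft_force: [-0.1, -0.0, 0.4]
opening: 0.003
grip_force: 0.0
```

```bash
python3 t.py
```

```text
box XYZ mm [  1.2 100.   89.6] yaw 0.406 tilt [-0.001  0.   ] F box [-0.1  0.   0.4] t 20.0 open 0.0028186356946384287 [-0.41  0.41  1.69 -0.    1.04 -0.81]
```

The whole gripper is offset, so the body clears. True tip height is TCP z + 29. I'll redo +y with the tip going down to 58 mm (TCP at 29).

Emit:
{"name": "send_rows", "arguments": {"plan": [{"slide": [-5, 0, 10], "delta_rot": [0, 0, 0], "claw": 0}, {"slide": [0, 0, 10], "delta_rot": [0, 0, 0], "claw": 0}, {"slide": [0, 0, 10], "delta_rot": [0, 0, 0], "claw": 0}, {"slide": [0, 0, 10], "delta_rot": [0, 0, 0], "claw": 0}, {"slide": [0, 0, 10], "delta_rot": [0, 0, 0], "claw": 0}, {"slide": [0, 0, 10], "delta_rot": [0, 0, 0], "claw": 0}, {"slide": [0, 0, 0], "delta_rot": [0, 0, 0], "claw": 0}, {"slide": [0, 0, 0], "delta_rot": [0, 0, 0], "claw": 0}]}}

```text
clock: 20.67
position: [0.5062, -0.0949, 0.0293]
orientation: [-1.728, -2.623, 0.0]
ft_force: [-0.1, 0.8, 0.7]
opening: 0.004
grip_force: 0.0
```

Emit:
{"name": "send_rows", "arguments": {"plan": [{"slide": [-3, 0, 0], "delta_rot": [0, 0, 0], "claw": 0}, {"slide": [-3, 0, 0], "delta_rot": [0, 0, 0], "claw": 0}, {"slide": [-3, 0, 0], "delta_rot": [0, 0, 0], "claw": 0}, {"slide": [-2, 0, 0], "delta_rot": [0, 0, 0], "claw": 0}, {"slide": [-2, 0, 0], "delta_rot": [0, 0, 0], "claw": 0}, {"slide": [0, 0, 0], "delta_rot": [0, 0, 0], "claw": 0}, {"slide": [0, 0, 0], "delta_rot": [0, 0, 0], "claw": 0}, {"slide": [0, 0, 0], "delta_rot": [0, 0, 0], "claw": 0}]}}

```text
clock: 21.33
position: [0.5115, -0.1068, 0.0302]
orientation: [1.728, 2.623, -0.0]
ft_force: [0.4, -0.3, 0.1]
opening: 0.007
grip_force: 0.0
```

```bash
python3 t.py; python3 ang.py py
```

```text
box XYZ mm [ 1.4 81.7 30.2] yaw 0.406 tilt [ 0.001 -0.   ] F box [ 0.2 -0.4  0.1] t 21.3333 open 0.0070301840182263545 [-0.43  0.52  1.71 -0.    0.91 -0.84]
wrist py 1 2:55(115) 8:54(4)
wrist py -1 2:55(148)
scene py 1 -4:86(2)
scene py -1 -4:86(2)
top py 1 
top py -1
```

Clip +y is going down properly now, with its lip at a 2–8 mm and z 55. A last nudge in, then straight up.

Emit:
{"name": "send_rows", "arguments": {"plan": [{"slide": [-1, 0, 0], "delta_rot": [0, 0, 0], "claw": 0}, {"slide": [-1, 0, 0], "delta_rot": [0, 0, 0], "claw": 0}, {"slide": [-1, 0, 0], "delta_rot": [0, 0, 0], "claw": 0}, {"slide": [0, 0, 0], "delta_rot": [0, 0, 0], "claw": 0}, {"slide": [1, 0, 0], "delta_rot": [0, 0, 0], "claw": 0}, {"slide": [1, 0, -10], "delta_rot": [0, 0, 0], "claw": 0}, {"slide": [0, 0, -30], "delta_rot": [0, 0, 0], "claw": 0}, {"slide": [0, 0, -40], "delta_rot": [0, 0, 0], "claw": 0}]}}

```text
clock: 22.15
position: [0.5103, -0.107, 0.1098]
orientation: [-1.726, -2.62, 0.001]
ft_force: [0.4, -0.6, 1.2]
opening: 0.003
grip_force: 0.0
```

```bash
python3 t.py; python3 ang.py py
```

```text
box XYZ mm [  0.3  81.9 109.8] yaw 0.406 tilt [-0.004  0.002] F box [ 0.2 -0.7  1.2] t 22.15 open 0.0034394665064519784 [-0.43  0.41  1.64 -0.    1.1  -0.84]
wrist py 1 -4:78(319) 2:54(36)
wrist py -1 -4:79(273) 2:54(34)
scene py 1 -4:86(2)
scene py -1 -4:86(2)
top py 1 
top py -1
```

Emit:
{"name": "send_rows", "arguments": {"plan": [{"slide": [-21, 28, 0], "delta_rot": [0, 0, 0], "claw": 0}, {"slide": [-21, 28, 0], "delta_rot": [0, 0, 0], "claw": 0}, {"slide": [-20, 28, 0], "delta_rot": [0, 0, 0], "claw": 0}, {"slide": [-20, 29, 0], "delta_rot": [0, 0, 0], "claw": 0}, {"slide": [0, 0, 20], "delta_rot": [0, 0, 0], "claw": 0}, {"slide": [0, 0, 10], "delta_rot": [0, 0, 0], "claw": 0}, {"slide": [0, 0, 10], "delta_rot": [0, 0, 0], "claw": 0}, {"slide": [0, 0, 10], "delta_rot": [0, 0, 0], "claw": 0}]}}

```text
clock: 22.97
position: [0.6467, -0.1378, 0.0587]
orientation: [-1.727, -2.622, 0.001]
ft_force: [-0.3, 0.2, 0.3]
opening: 0.005
grip_force: 0.0
```

```bash
python3 t.py
```

```text
box XYZ mm [ 1.135e+02 -1.000e-01  5.870e+01] yaw 0.406 tilt [-0.002  0.001] F box [-0.2  0.3  0.3] t 22.9667 open 0.005110256441165407 [-0.39  0.75  1.21 -0.    1.18 -0.79]
```

Emit:
{"name": "send_rows", "arguments": {"plan": [{"slide": [0, 0, 10], "delta_rot": [0, 0, 0], "claw": 0}, {"slide": [0, 0, 10], "delta_rot": [0, 0, 0], "claw": 0}, {"slide": [0, -1, 8], "delta_rot": [0, 0, 0], "claw": 0}, {"slide": [0, -2, 0], "delta_rot": [0, 0, 0], "claw": 0}, {"slide": [0, -3, 0], "delta_rot": [0, 0, 0], "claw": 0}, {"slide": [0, -3, 0], "delta_rot": [0, 0, 0], "claw": 0}, {"slide": [0, -2, 0], "delta_rot": [0, 0, 0], "claw": 0}, {"slide": [0, 0, 0], "delta_rot": [0, 0, 0], "claw": 0}]}}

```text
clock: 23.63
position: [0.6406, -0.1413, 0.0322]
orientation: [1.725, 2.618, 0.009]
ft_force: [22.3, 6.2, -12.1]
opening: 0.005
grip_force: 10.3
```

Emit:
{"name": "send_rows", "arguments": {"plan": [{"slide": [0, -1, 0], "delta_rot": [0, 0, 0], "claw": 0}, {"slide": [0, -1, 0], "delta_rot": [0, 0, 0], "claw": 0}, {"slide": [0, -1, 0], "delta_rot": [0, 0, 0], "claw": 0}, {"slide": [0, 0, 0], "delta_rot": [0, 0, 0], "claw": 0}, {"slide": [0, 0, 0], "delta_rot": [0, 0, 0], "claw": 0}, {"slide": [0, 0, 0], "delta_rot": [0, 0, 0], "claw": 0}, {"slide": [0, 0, 0], "delta_rot": [0, 0, 0], "claw": 0}, {"slide": [0, 0, 0], "delta_rot": [0, 0, 0], "claw": 0}]}}

```text
clock: 24.3
position: [0.6407, -0.1414, 0.0324]
orientation: [1.721, 2.614, 0.015]
ft_force: [37.6, 11.8, -18.9]
opening: 0.006
grip_force: 18.2
```

```bash
python3 t.py; python3 ang.py px
```

```text
box XYZ mm [106.6  -1.   32.4] yaw 0.406 tilt [0.015 0.002] F box [ 39.2  -4.  -18.9] t 24.3 open 0.006265916139172403 [-0.4   0.76  1.27  0.01  1.1  -0.81]
wrist px 1 -4:89(348) 2:72(325)
wrist px -1 
scene px 1 
scene px -1 -4:89(11) 2:68(15)
top px 1 
top px -1
```

Near shut, but the wider finger flank now bears on the hinge. I'll rise, turn 90° so the thin side faces the wall, and finish.

Emit:
{"name": "send_rows", "arguments": {"plan": [{"slide": [0, 3, 0], "delta_rot": [0, 0, 0], "claw": 0}, {"slide": [0, 3, 0], "delta_rot": [0, 0, 0], "claw": 0}, {"slide": [0, 1, 0], "delta_rot": [0, 0, 0], "claw": 0}, {"slide": [0, 0, -20], "delta_rot": [0, 0, 0], "claw": 0}, {"slide": [0, 0, -30], "delta_rot": [0, 0, 0], "claw": 0}, {"slide": [0, 0, -30], "delta_rot": [0, 0, 0.12], "claw": 0}, {"slide": [0, 0, 0], "delta_rot": [0, 0, 0.12], "claw": 0}, {"slide": [0, 0, 0], "delta_rot": [0, 0, 0.12], "claw": 0}]}}

```text
clock: 25.12
position: [0.6419, -0.1417, 0.1148]
orientation: [2.174, 2.262, 0.002]
ft_force: [0.0, -0.3, 0.4]
opening: 0.007
grip_force: 0.0
```

Emit:
{"name": "send_rows", "arguments": {"plan": [{"slide": [0, 0, 0], "delta_rot": [0, 0, 0.12], "claw": 0}, {"slide": [0, 0, 0], "delta_rot": [0, 0, 0.12], "claw": 0}, {"slide": [0, 0, 0], "delta_rot": [0, 0, 0.12], "claw": 0}, {"slide": [0, 0, 0], "delta_rot": [0, 0, 0.12], "claw": 0}, {"slide": [0, 0, 0], "delta_rot": [0, 0, 0.12], "claw": 0}, {"slide": [0, 0, 0], "delta_rot": [0, 0, 0.12], "claw": 0}, {"slide": [0, 0, 0], "delta_rot": [0, 0, 0.12], "claw": 0}, {"slide": [0, 0, 0], "delta_rot": [0, 0, 0.12], "claw": 0}]}}

```text
clock: 25.78
position: [0.641, -0.1414, 0.1125]
orientation: [2.977, 1.004, -0.001]
ft_force: [-0.4, 0.1, -0.2]
opening: 0.002
grip_force: 0.0
```

Emit:
{"name": "send_rows", "arguments": {"plan": [{"slide": [0, 0, 0], "delta_rot": [0, 0, 0.12], "claw": 0}, {"slide": [0, 0, 0], "delta_rot": [0, 0, 0.12], "claw": 0}, {"slide": [0, 0, 0], "delta_rot": [0, 0, 0.01], "claw": 0}, {"slide": [0, 0, 0], "delta_rot": [0, 0, 0], "claw": 0}, {"slide": [0, 0, 0], "delta_rot": [0, 0, 0], "claw": 0}, {"slide": [0, 0, 0], "delta_rot": [0, 0, 0], "claw": 0}, {"slide": [0, 0, 0], "delta_rot": [0, 0, 0], "claw": 0}, {"slide": [0, 0, 0], "delta_rot": [0, 0, 0], "claw": 0}]}}

```text
clock: 26.45
position: [0.6414, -0.141, 0.1121]
orientation: [-3.077, -0.636, 0.0]
ft_force: [0.2, 0.6, -0.7]
opening: 0.002
grip_force: 0.0
```

```bash
python3 t.py; python3 ang.py px
```

```text
box XYZ mm [107.4  -1.  112.1] yaw -1.163 tilt [-0. -0.] F box [ 0.4  0.4 -0.7] t 26.45 open 0.0022235929299160616 [-0.39  0.68  1.18 -0.    1.28  0.77]
wrist px 1 -4:89(134) 2:71(285)
wrist px -1 -4:89(89) 2:71(296)
scene px 1 
scene px -1 2:57(11)
top px 1 
top px -1
```

Emit:
{"name": "send_rows", "arguments": {"plan": [{"slide": [1, 0, 30], "delta_rot": [0, 0, 0], "claw": 0}, {"slide": [0, 0, 30], "delta_rot": [0, 0, 0], "claw": 0}, {"slide": [0, 0, 22], "delta_rot": [0, 0, 0], "claw": 0}, {"slide": [-2, 0, 0], "delta_rot": [0, 0, 0], "claw": 0}, {"slide": [-2, 0, 0], "delta_rot": [0, 0, 0], "claw": 0}, {"slide": [-2, 0, 0], "delta_rot": [0, 0, 0], "claw": 0}, {"slide": [-2, 0, 0], "delta_rot": [0, 0, 0], "claw": 0}, {"slide": [0, 0, 0], "delta_rot": [0, 0, 0], "claw": 0}]}}

```text
clock: 27.27
position: [0.6366, -0.144, 0.0322]
orientation: [3.075, 0.634, 0.008]
ft_force: [6.1, 2.0, -1.5]
opening: 0.003
grip_force: 2.8
```

```bash
python3 t.py
```

```text
box XYZ mm [101.8  -1.8  32.2] yaw -1.164 tilt [ 0.006 -0.001] F box [ 6.4 -0.5 -1.5] t 27.2667 open 0.002838397717634108 [-0.4   0.76  1.27  0.    1.11  0.76]
```

Emit:
{"name": "send_rows", "arguments": {"plan": [{"slide": [-2, 0, 0], "delta_rot": [0, 0, 0], "claw": 0}, {"slide": [0, 0, 0], "delta_rot": [0, 0, 0], "claw": 0}, {"slide": [2, 0, 0], "delta_rot": [0, 0, 0], "claw": 0}, {"slide": [3, 0, 0], "delta_rot": [0, 0, 0], "claw": 0}, {"slide": [0, 0, 0], "delta_rot": [0, 0, 0], "claw": 0}, {"slide": [0, 0, -20], "delta_rot": [0, 0, 0], "claw": 0}, {"slide": [0, 0, -30], "delta_rot": [0, 0, 0], "claw": 0}, {"slide": [0, 0, -35], "delta_rot": [0, 0, 0], "claw": 0}]}}

```text
clock: 27.93
position: [0.6368, -0.1424, 0.1152]
orientation: [-3.075, -0.634, 0.004]
ft_force: [-0.3, -0.1, 0.7]
opening: 0.005
grip_force: 0.0
```

```bash
python3 t.py;python3 ang.py px py
```

```text
box XYZ mm [102.6  -0.4 115.2] yaw -1.164 tilt [-0.003  0.001] F box [-0.3  0.1  0.7] t 27.9333 open 0.0053984311193187055 [-0.4   0.67  1.19 -0.    1.28  0.77]
wrist px 1 -4:90(137) 2:71(276)
wrist px -1 -4:90(138) 2:71(279)
wrist py 1 
wrist py -1 
scene px 1 
scene px -1 -4:87(8) 2:58(13)
scene py 1 -4:86(2)
scene py -1 -4:85(2)
top px 1 
top px -1 
top py 1 
top py -1
```

Emit:
{"name": "send_rows", "arguments": {"plan": [{"slide": [-36, 0, 0], "delta_rot": [0, 0, 0], "claw": 0}, {"slide": [-36, 0, 0], "delta_rot": [0, 0, 0], "claw": 0}, {"slide": [-36, 0, 0], "delta_rot": [0, 0, 0], "claw": 0}, {"slide": [-36, 0, 0], "delta_rot": [0, 0, 0], "claw": 0}, {"slide": [-36, 0, 0], "delta_rot": [0, 0, 0], "claw": 0}, {"slide": [-34, 0, 0], "delta_rot": [0, 0, 0], "claw": 0}, {"slide": [0, 0, 15], "delta_rot": [0, 0, 0], "claw": 0}, {"slide": [0, 0, 10], "delta_rot": [0, 0, 0], "claw": 0}]}}

```text
clock: 28.75
position: [0.4398, -0.2277, 0.0891]
orientation: [-3.077, -0.631, 0.001]
ft_force: [0.6, -0.8, 0.5]
opening: 0.004
grip_force: 0.0
```

```bash
python3 t.py
```

```text
box XYZ mm [-112.1   -1.3   89.1] yaw -1.167 tilt [-0.001  0.001] F box [ 0.2 -0.9  0.5] t 28.75 open 0.004031678435817374 [-0.71  0.38  1.74 -0.    1.02  0.45]
```

Emit:
{"name": "send_rows", "arguments": {"plan": [{"slide": [0, 0, 10], "delta_rot": [0, 0, 0], "claw": 0}, {"slide": [0, 0, 10], "delta_rot": [0, 0, 0], "claw": 0}, {"slide": [0, 0, 10], "delta_rot": [0, 0, 0], "claw": 0}, {"slide": [0, 0, 10], "delta_rot": [0, 0, 0], "claw": 0}, {"slide": [0, 0, 10], "delta_rot": [0, 0, 0], "claw": 0}, {"slide": [0, 0, 8], "delta_rot": [0, 0, 0], "claw": 0}, {"slide": [0, 0, 0], "delta_rot": [0, 0, 0], "claw": 0}, {"slide": [2, 0, 0], "delta_rot": [0, 0, 0], "claw": 0}]}}

```text
clock: 29.42
position: [0.4428, -0.2263, 0.0316]
orientation: [-3.076, -0.634, 0.002]
ft_force: [-2.1, -0.7, 0.2]
opening: 0.004
grip_force: 0.6
```

Emit:
{"name": "send_rows", "arguments": {"plan": [{"slide": [3, 0, 0], "delta_rot": [0, 0, 0], "claw": 0}, {"slide": [3, 0, 0], "delta_rot": [0, 0, 0], "claw": 0}, {"slide": [2, 0, 0], "delta_rot": [0, 0, 0], "claw": 0}, {"slide": [1, 0, 0], "delta_rot": [0, 0, 0], "claw": 0}, {"slide": [0, 0, 0], "delta_rot": [0, 0, 0], "claw": 0}, {"slide": [0, 0, 0], "delta_rot": [0, 0, 0], "claw": 0}, {"slide": [0, 0, 0], "delta_rot": [0, 0, 0], "claw": 0}, {"slide": [0, 0, 0], "delta_rot": [0, 0, 0], "claw": 0}]}}

```text
clock: 30.08
position: [0.4515, -0.223, 0.0322]
orientation: [3.077, 0.634, 0.001]
ft_force: [-0.0, 0.7, -0.2]
opening: -0.001
grip_force: 0.0
```

```bash
python3 t.py;python3 ang.py nx
```

```text
box XYZ mm [-99.4  -1.6  32.2] yaw -1.164 tilt [ 0. -0.] F box [ 0.3  0.6 -0.2] t 30.0833 open -0.0005080100053641673 [-0.69  0.49  1.76  0.    0.89  0.47]
wrist nx 1 -4:87(129)
wrist nx -1 -4:87(117)
scene nx 1 -4:86(4)
scene nx -1 -4:87(5) 8:80(2)
top nx 1 
top nx -1
```

Emit:
{"name": "send_rows", "arguments": {"plan": [{"slide": [1, 0, 0], "delta_rot": [0, 0, 0], "claw": 0}, {"slide": [1, 0, 0], "delta_rot": [0, 0, 0], "claw": 0}, {"slide": [1, 0, 0], "delta_rot": [0, 0, 0], "claw": 0}, {"slide": [0, 0, 0], "delta_rot": [0, 0, 0], "claw": 0}, {"slide": [0, 0, 0], "delta_rot": [0, 0, 0], "claw": 0}, {"slide": [0, 0, 0], "delta_rot": [0, 0, 0], "claw": 0}, {"slide": [0, 0, 0], "delta_rot": [0, 0, 0], "claw": 0}, {"slide": [0, 0, 0], "delta_rot": [0, 0, 0], "claw": 0}]}}

```text
clock: 30.9
position: [0.4533, -0.222, 0.0319]
orientation: [-3.077, -0.635, 0.003]
ft_force: [-6.4, -3.7, 1.5]
opening: 0.008
grip_force: 3.6
```

```bash
python3 t.py
```

```text
box XYZ mm [-97.4  -1.5  31.9] yaw -1.164 tilt [-0.002 -0.   ] F box [-7.3 -0.9  1.5] t 30.9 open 0.008104241133792706 [-0.69  0.49  1.76 -0.    0.89  0.48]
```

Emit:
{"name": "send_rows", "arguments": {"plan": [{"slide": [-2, 0, 0], "delta_rot": [0, 0, 0], "claw": 0}, {"slide": [-2, 0, 0], "delta_rot": [0, 0, 0], "claw": 0}, {"slide": [0, 0, -20], "delta_rot": [0, 0, 0], "claw": 0}, {"slide": [0, 0, -30], "delta_rot": [0, 0, 0], "claw": 0}, {"slide": [0, 0, -35], "delta_rot": [0, 0, 0], "claw": 0}, {"slide": [0, 0, 0], "delta_rot": [0, 0, -0.12], "claw": 0}, {"slide": [0, 0, 0], "delta_rot": [0, 0, -0.12], "claw": 0}, {"slide": [0, 0, 0], "delta_rot": [0, 0, -0.12], "claw": 0}]}}

```text
clock: 31.57
position: [0.4507, -0.2233, 0.1177]
orientation: [2.909, 1.183, 0.002]
ft_force: [1.6, 0.6, 0.1]
opening: 0.006
grip_force: 0.0
```

Emit:
{"name": "send_rows", "arguments": {"plan": [{"slide": [0, 0, 0], "delta_rot": [0, 0, -0.12], "claw": 0}, {"slide": [0, 0, 0], "delta_rot": [0, 0, -0.12], "claw": 0}, {"slide": [0, 0, 0], "delta_rot": [0, 0, -0.12], "claw": 0}, {"slide": [0, 0, 0], "delta_rot": [0, 0, -0.12], "claw": 0}, {"slide": [0, 0, 0], "delta_rot": [0, 0, -0.12], "claw": 0}, {"slide": [0, 0, 0], "delta_rot": [0, 0, -0.12], "claw": 0}, {"slide": [0, 0, 0], "delta_rot": [0, 0, -0.12], "claw": 0}, {"slide": [0, 0, 0], "delta_rot": [0, 0, -0.12], "claw": 0}]}}

```text
clock: 32.23
position: [0.4505, -0.2232, 0.1171]
orientation: [2.034, 2.394, 0.001]
ft_force: [0.4, 0.4, 0.3]
opening: -0.001
grip_force: 0.0
```

Emit:
{"name": "send_rows", "arguments": {"plan": [{"slide": [0, 0, 0], "delta_rot": [0, 0, -0.12], "claw": 0}, {"slide": [0, 0, 0], "delta_rot": [0, 0, -0.12], "claw": 0}, {"slide": [0, 0, 0], "delta_rot": [0, 0, -0.01], "claw": 0}, {"slide": [0, 0, 0], "delta_rot": [0, 0, 0], "claw": 0}, {"slide": [-30, 35, 0], "delta_rot": [0, 0, 0], "claw": 0}, {"slide": [-30, 35, 0], "delta_rot": [0, 0, 0], "claw": 0}, {"slide": [-30, 32, 0], "delta_rot": [0, 0, 0], "claw": 0}, {"slide": [0, 0, 0], "delta_rot": [0, 0, 0], "claw": 0}]}}

```text
clock: 32.9
position: [0.5741, -0.2643, 0.1154]
orientation: [1.731, 2.619, 0.001]
ft_force: [-0.2, 0.4, 0.1]
opening: 0.004
grip_force: 0.0
```

```bash
python3 t.py;python3 ang.py|grep -v top
```

```text
box XYZ mm [ -3.  -87.8 115.4] yaw 0.403 tilt [ 0.002 -0.001] F box [0.  0.4 0.1] t 32.9 open 0.004450528950843707 [-0.62  0.62  1.27  0.    1.24 -1.02]
wrist px 1 -4:89(99) 2:87(46)
wrist px -1 -4:92(85) 2:87(42)
wrist nx 1 -4:87(88)
wrist nx -1 -4:87(69)
wrist py 1 
wrist py -1 
wrist ny 1 -4:88(82) 2:84(70) 8:78(59) 14:71(57) 20:65(72) 26:65(13)
wrist ny -1 -4:88(72) 2:84(53) 8:78(45) 14:72(43) 20:66(58) 26:65(17)
scene px 1 -4:87(7) 2:66(16)
scene px -1 -4:90(11) 2:63(21)
scene nx 1 
scene nx -1 
scene py 1 -4:87(2)
scene py -1 -4:86(2)
scene ny 1 -4:88(11) 2:83(12) 8:76(13) 14:70(13) 20:65(10) 26:63(4)
scene ny -1 -4:83(2) 2:82(7) 8:76(9) 14:71(10) 20:65(7) 26:62(5)
```

Emit:
{"name": "send_rows", "arguments": {"plan": [{"slide": [-1, 3, 25], "delta_rot": [0, 0, 0], "claw": 0}, {"slide": [0, 0, 15], "delta_rot": [0, 0, 0], "claw": 0}, {"slide": [0, 0, 12], "delta_rot": [0, 0, 0], "claw": 0}, {"slide": [0, 0, 12], "delta_rot": [0, 0, 0], "claw": 0}, {"slide": [0, 0, 12], "delta_rot": [0, 0, 0], "claw": 0}, {"slide": [0, 0, 9], "delta_rot": [0, 0, 0], "claw": 0}, {"slide": [0, 0, 0], "delta_rot": [0, 0, 0], "claw": 0}, {"slide": [2, 0, 0], "delta_rot": [0, 0, 0], "claw": 0}]}}

```text
clock: 33.72
position: [0.5714, -0.2604, 0.0318]
orientation: [-1.728, -2.623, 0.0]
ft_force: [0.4, -1.7, -0.6]
opening: 0.007
grip_force: 0.7
```

Emit:
{"name": "send_rows", "arguments": {"plan": [{"slide": [2, 0, 0], "delta_rot": [0, 0, 0], "claw": 0}, {"slide": [2, 0, 0], "delta_rot": [0, 0, 0], "claw": 0}, {"slide": [2, 0, 0], "delta_rot": [0, 0, 0], "claw": 0}, {"slide": [1, 0, 0], "delta_rot": [0, 0, 0], "claw": 0}, {"slide": [0, 0, 0], "delta_rot": [0, 0, 0], "claw": 0}, {"slide": [0, 0, 0], "delta_rot": [0, 0, 0], "claw": 0}, {"slide": [0, 0, 0], "delta_rot": [0, 0, 0], "claw": 0}, {"slide": [0, 0, 0], "delta_rot": [0, 0, 0], "claw": 0}]}}

```text
clock: 34.38
position: [0.5706, -0.2577, 0.0327]
orientation: [1.724, 2.615, -0.005]
ft_force: [10.9, -19.8, -12.3]
opening: 0.006
grip_force: 11.0
```

```bash
python3 t.py
```

```text
box XYZ mm [ -3.6 -80.3  32.7] yaw 0.405 tilt [ 0.006 -0.008] F box [  2.3 -22.5 -12.3] t 34.3833 open 0.005953448098443869 [-0.61  0.7   1.37 -0.    1.06 -1.01]
```

Emit:
{"name": "send_rows", "arguments": {"plan": [{"slide": [-2, 0, 0], "delta_rot": [0, 0, 0], "claw": 0}, {"slide": [-2, 0, 0], "delta_rot": [0, 0, 0], "claw": 0}, {"slide": [-2, 0, 0], "delta_rot": [0, 0, 0], "claw": 0}, {"slide": [0, 0, 0], "delta_rot": [0, 0, 0], "claw": 0}, {"slide": [0, 0, -20], "delta_rot": [0, 0, 0], "claw": 0}, {"slide": [0, 0, -30], "delta_rot": [0, 0, 0], "claw": 0}, {"slide": [0, 0, -40], "delta_rot": [0, 0, 0], "claw": 0}, {"slide": [0, 0, 0], "delta_rot": [0, 0, 0], "claw": 0}]}}

```text
clock: 35.05
position: [0.5737, -0.2605, 0.1299]
orientation: [1.721, 2.614, -0.0]
ft_force: [0.5, -1.1, 1.0]
opening: 0.002
grip_force: 0.0
```

```bash
cat > fin.py <<'E'
from bench import manip
from h import *
from scipy.spatial.transform import Rotation as R
ctr=np.array([.5423,-.1824]);ex=np.array([.9194,.3934]);ey=np.array([-.3934,.9194])
for n in("wrist","scene","top"):
    s=manip.state();c=manip.read_camera(n)
    if n=='wrist':
        T=np.eye(4);T[:3,:3]=R.from_rotvec(s['orientation']).as_matrix();T[:3,3]=s['position'];E=T@c['tool_from_camera']
    else: E=c['extrinsics']
    w=cloud(c,E);D=w[...,:2]-ctr;X=D@ex;Y=D@ey;Z=w[...,2]
    for nm,a,t,h in(('px',X,Y,.087),('nx',-X,Y,.087),('py',Y,X,.067),('ny',-Y,X,.067)):
        k=(a>h-.006)&(a<h+.04)&(abs(t)<.026)
        b=[f"{z}:{np.median(a[q]-h)*1000:.0f}/{(a[q]-h).max()*1000:.0f}({q.sum()})" for z in range(40,84,5) if (q:=k&(Z>=z*.001)&(Z<(z+5)*.001)).sum()>2]
        print(n,nm,' '.join(b))
E
python3 t.py; python3 fin.py
```

```text
box XYZ mm [ -1.8 -84.2 129.9] yaw 0.407 tilt [ 0.01  -0.007] F box [ 0.  -1.2  1. ] t 35.05 open 0.001755250125837775 [-0.61  0.6   1.27  0.    1.25 -1.02]
wrist px 
wrist nx 
wrist py 
wrist ny 
scene px 45:3/6(5) 50:5/7(29) 55:4/7(14) 60:4/5(9) 65:4/4(9) 70:3/4(9) 75:3/4(10) 80:1/4(25)
scene nx 
scene py 80:-1/1(7)
scene ny 45:5/6(4) 50:5/8(35) 55:4/8(21) 60:4/5(25) 65:3/5(19) 70:4/5(19) 75:4/5(20) 80:2/6(40)
top px 80:2/4(6)
top nx 
top py 45:4/4(3) 50:3/4(29) 55:1/4(12) 60:1/2(13) 65:1/2(8) 70:1/2(10) 75:1/2(9) 80:-0/2(19)
top ny
```

Clips px, ny and py now read vertical. nx is hidden from view, so I'll swing the arm aside, over the box and well short of the small one, and check it.

Emit:
{"name": "send_rows", "arguments": {"plan": [{"slide": [25, 5, -20], "delta_rot": [0, 0, 0], "claw": 0}, {"slide": [35, 0, -20], "delta_rot": [0, 0, 0], "claw": 0}, {"slide": [38, 0, 0], "delta_rot": [0, 0, 0], "claw": 0}, {"slide": [38, 0, 0], "delta_rot": [0, 0, 0], "claw": 0}, {"slide": [38, 0, 0], "delta_rot": [0, 0, 0], "claw": 0}, {"slide": [38, 0, 0], "delta_rot": [0, 0, 0], "claw": 0}, {"slide": [20, 0, 0], "delta_rot": [0, 0, 0], "claw": 0}, {"slide": [0, 0, 0], "delta_rot": [0, 0, 0], "claw": 0}]}}

```text
clock: 35.87
position: [0.482, -0.0407, 0.1609]
orientation: [-1.721, -2.624, 0.0]
ft_force: [-0.8, -1.3, 0.1]
opening: 0.005
grip_force: 0.0
```

```bash
python3 t.py; python3 fin.py
```

```text
box XYZ mm [  0.3 154.  160.9] yaw 0.409 tilt [-0.003  0.002] F box [-1.3 -0.9  0.1] t 35.8667 open 0.005005244466922755 [-0.33  0.27  1.69  0.    1.19 -0.74]
wrist px 
wrist nx 
wrist py 
wrist ny 
scene px 45:-5/3(3) 50:5/7(33) 55:4/5(12) 60:3/4(11) 65:4/4(7) 70:4/4(9) 75:4/4(10) 80:2/4(29)
scene nx 80:-1/1(9)
scene py 80:-1/0(8)
scene ny 45:6/6(8) 50:5/7(31) 55:4/8(25) 60:3/5(19) 65:4/6(17) 70:4/5(25) 75:3/6(22) 80:2/5(42)
top px 
top nx 50:2/3(25) 55:1/2(11) 60:0/0(5) 70:0/0(5) 80:-0/1(20)
top py 
top ny 80:1/3(9)
```

All four clips are vertical against the sides, so I'm handing in.

```bash
python3 -c "
from bench import manip;print(manip.hand_in())"
```

```text
the job is handed in; nothing more can be done
None
```

I handed the job in at about 36 s: all four clips of the larger box measured flat against its sides, I never sent the gripper near the smaller box, and hand-in returned no verdict.

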